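# Close the inspection-lamp lens cell and pack its spares tray

### The arm

A 6-joint arm with a two-finger parallel gripper is mounted at the origin on the work surface. World frame = base frame: x ahead of the robot, y to its left, z up, the work surface at z = 0. Lengths are in m, angles in rad, forces in N, time in s.
With the tool pointing down it reaches from about 0.35 to 0.85 m from the base axis. Payload 8.1 kg.
Tool frame: the origin (TCP) lies midway between the tips of the shut fingers; the grasp point (between the pads) lies bot.pinch_z behind it (bot.pinch_z is the distance from the TCP to the grasp point, in m); z points along the fingers, y is the line along which they close (so a half turn about z gives the same grasp; the last joint's range is limited). The gripper opens to 93 mm and grips with 3 to 60 N. Pads are 15 mm wide; open, the fingers measure 128 mm over their backs; the gripper's body (75 mm by 188 mm) begins 65 mm behind the grasp point.
Start: joints at [-1.431, 0.13, 1.488, -0, 1.523, -0.085], TCP at [0.134, -0.585, 0.219] pointing down, gripper open.
Joint ranges: [-2.96, 2.96], [-0.89, 2.26], [0.02, 2.5], [-1.34, 4.48], [0, 2.73], [-2.66, 2.66]. Speed limits (rad/s): [2.39, 2.39, 2.79, 3.14, 3.14, 3.14].

### API

Orientations are given as a unit quaternion [x, y, z, w].
In Python, from station import readout, get_image, order, bot gives the robot as it stands.
- The arm moves only by the tool jog_arm, never from a script. Its argument "steps" is a list of rows, each an object with "fingers": the finger opening in mm, from 0 to 93; "linear": the shift along the tool's x, y, z in mm, a list of three; "angular": the turn, a rotation vector about the tool's x, y, z in degrees, a list of three. A call has 1 to 20 rows; each row shifts and turns the commanded pose from where the row before left it, along the tool's axes as they then stand; what a row does not reach is not made up. A row lasts 1/8 s, in which the tool goes at most 62.5 mm and 10.7 degrees, less where a joint would pass 70% of its speed; a pose out of reach is approached as far as the arm can. A call is refused whole if a number of a shift passes 62.5 or a number of a turn 10.7, either way. A call with a gripper value outside its range is refused whole. The fingers move at their own pace and stop on an object; "squeeze" is the grip in N (left out, the last holds). Time passes only in rows, so rows that do not move let the fingers close. It gives the time, the measured TCP pose, the force, the opening and the grip force at its end, in the units of the state.
- readout.sense(): the state, without advancing time (a new reading comes with each control period).
- get_image(name): name is "scene" or "top"; returns a dict with "image" (400x640x3 uint8, red, green, blue), "fx", "fy", "cx", "cy" (pixels), "dist" ([k1, k2, p1, p2, k3] as OpenCV has them; the pictures are not rectified), "position" and "orientation" of the camera in the world. Camera axes: x right, y down, z forward; pixel columns grow to the right and rows downward; lengths in m; the calibration is good to about 2 mm. A picture is of the moment at which its call begins. There is no depth.
- order.job_done(): hands the job in; it is judged then, once.
The state is a dict: "t": time; "joint_positions": joint angles; "joint_velocities": joint speeds; "effort": joint torques, N m; "tcp_pos": TCP position; "eef_rot": TCP orientation; "wrist_force": force on the tool from outside, world axes, zero at the start; "moment": the same for the moment, N m; "opening": finger opening in m; "grasp_force": force on a finger pad.
Only numpy, scipy, OpenCV 4.12 (cv2) and the standard library are available. Lean on these libraries where they do the work, as an engineer would, in place of code of your own. Each camera call takes 0.05 s, during which the arm holds its last target. There are 200 camera calls.

### The job

Drop the thick lens into the threaded lens cell, put the orange retaining ring over it and screw it down clockwise until it is snug on the lens and will turn no further. Pack every spare that is on the mat (lens can, eyepiece, filter tin, battery, lamp driver: some may be missing) upright into the long blue tray, side by side on its floor. Leave the other things on the bench where they are.

Things in the scene. Friction and masses are not known exactly. Their poses are not given: they have to be found in the camera images.
- cell: Fixed lens cell: white round foot 110 dia x 14 high, on it an aluminium tube on the z axis with brass screw thread outside. Origin: centre of the foot's underside, on the bench; z up. Tube rim at z=50, bore 64 dia, flat lens seat inside at z=38 (bore 12 deep); brass ribs to 83 dia.
- cell_rim (a point): Centre of the cell's rim, 50 above the cell's origin. Thread below it: three-start, right-hand; per full clockwise turn (seen from above) the ring goes 27 mm down. The thread runs from the rim down to about 25 above the bench. The ring may be set on at any yaw, up to about 2 mm off centre.
- lens: Thick round lens in a black rim, 60 dia x 24 high, bottom edge bevelled 3 mm; about 0.18 kg. Origin: centre of the underside, z up. Seated: its origin is 38 above the cell's origin. Grip it by the upper half of its edge, as only 12 mm stay above the rim.
- ring: Orange retaining ring like a stepped hat, 62 high, 0.2 kg. Origin: centre of the skirt's lower edge, z up. Skirt 96 outer (99 over corners), 88 inner dia, z=0 to 32; shoulder closed to z=38. Inside the skirt at z=3 three steel pins reach in to 76 dia and run in the cell's thread. White mark on the shoulder along +x.
- ring_grip (a point): Centre of the ring's ribbed grip collar, 62 dia, from 38 to 62 above the ring's origin (this point at 52), top closed by a flush window. Set on the cell, the ring's origin is 38 to 48 above the cell's; on the lens it is 30 above. Then about 20 to 50 degrees more takes up the thread's play and it stops hard: snug. It stays tight when let go.
- tray: Fixed blue open tray, outer 78 (x) x 290 (y) x 32 high, walls and floor 5 thick, inside 68 x 280. Origin: centre of its underside; its long side is its own y. The five spares fit in one row along y; held across x, the fingers stay above the walls.
- lens_can: Spare: black cylinder with a yellow band and yellow top spot, 56 dia x 66 high. Origin: centre of the underside, z up. None if absent.
- eyepiece: Spare: aluminium cylinder with a black rubber band and black top, 50 dia x 70 high. Origin: centre of the underside, z up. None if absent.
- filter_tin: Spare: green tin with an aluminium band and a paper spot on top, 60 dia x 60 high. Origin: centre of the underside, z up. None if absent.
- battery: Spare: grey battery block with a red band, 60 (x) x 46 (y) x 64 high. Origin: centre of the underside, z up. None if absent.
- lamp_driver: Spare: white block with black fins and a blue top patch, 56 (x) x 40 (y) x 60 high. Origin: centre of the underside, z up. None if absent.
- circuit_board: Bystander, leave alone: green circuit board 120 x 80 x 6. Origin: centre of its underside.
- solder_spool: Bystander: blue and grey solder spool 64 dia x 45. Origin: centre of its underside.
- screwdriver: Bystander: screwdriver 160 long, lying. Origin on it, near the middle.
- cleaner_jar: Bystander: amber jar 52 dia x 60. Origin: centre of its underside.
- tape_roll: Bystander: yellow tape roll 72 dia x 20, lying flat. Origin: centre of its underside.
- brush: Bystander: brush 150 long, lying. Origin on it, near the middle.
Mind the look-alikes: they are no part of the job. What is shaped like the lens_can but pink or turquoise is not meant.

How it is judged:
On the way, in this order (a step that is already met when the one before it is completed fails the run):
1. the lens sits flat on the seat of the cell (horizontal distance between lens and cell below 0.004 m and z of lens in the frame of cell between 0.035 and 0.0405 m and angle between lens's own z axis and vertical below 0.08 rad), for 0.3 s.
2. the ring is screwed down on the lens and tightened: it presses on the lens with more than 8 N (all of step 1 and horizontal distance between ring and cell below 0.005 m and z of ring in the frame of cell between 0.026 and 0.0315 m and angle between ring's own z axis and vertical below 0.06 rad and contact force between ring and lens above 8 N), for 0.2 s.
At the end, for the whole second after the job is handed in: Lens flat on its seat (4 mm of the axis, 2.5 mm of height), ring screwed down on it (origin under 31.5 mm above the cell's, 5 mm of the axis, level to 0.06 rad) and tight: pressing on the lens with over 8 N, every spare present upright (0.15 rad) on the tray floor inside its walls, at rest (all of step 2 and linear speed of each of ring, lens_can, eyepiece, filter_tin, battery, lamp_driver below 0.02 m/s and x of lens_can in the frame of tray between -0.012 and 0.012 m and y of lens_can in the frame of tray between -0.13 and 0.13 m and z of each of lens_can, eyepiece, filter_tin, battery, lamp_driver in the frame of tray below 0.012 m and angle between each of lens_can, eyepiece, filter_tin, battery, lamp_driver's own z axis and vertical below 0.15 rad and x of eyepiece in the frame of tray between -0.012 and 0.012 m and y of eyepiece in the frame of tray between -0.13 and 0.13 m and x of filter_tin in the frame of tray between -0.012 and 0.012 m and y of filter_tin in the frame of tray between -0.13 and 0.13 m and x of battery in the frame of tray between -0.012 and 0.012 m and y of battery in the frame of tray between -0.13 and 0.13 m and x of lamp_driver in the frame of tray between -0.012 and 0.012 m and y of lamp_driver in the frame of tray between -0.13 and 0.13 m); the robot touches nothing.
It fails at once if a bystander on the bench is pushed more than 5 cm away (distance of any of circuit_board, solder_spool, screwdriver, cleaner_jar, tape_roll, brush from where it was at the start of the episode above 0.05 m).
Of lens_can, eyepiece, filter_tin, battery, lamp_driver only 3 to 5 are there at a start; the rules pass over those that are not, and their reading is None.
At some moment in a run one of lens_can, filter_tin may be knocked a few centimetres aside while the robot is not near it.
Once in a run the grip may slacken for a moment while it holds something.
It also fails if it takes over 210 s, if anything falls off the work surface, if the arm or the gripper's body presses on something with over 40 N, if the wrist force passes 120 N, or if a joint passes its speed limit or range.

## Working session

There is one attempt and no reset: what is moved stays moved. The work goes in short steps, Python scripts to look and compute and a tool call to move; the robot and the scene stay as the last step left them, time stands still between calls to the robot, and variables do not carry over. Pictures are saved under pics/ and viewed, at most 14 in all, crops included, and the job is handed in when it is done.

Besides the shell and the picture viewer there is one more tool, called after "Call:" as name(argument=value, ...) on one line, values as JSON. jog_arm: Moves the arm, as the interface text tells. Its arguments: {"type":"object","properties":{"steps":{"type":"array"},"squeeze":{"type":"number"}},"required":["steps"]}

```bash
ls; mkdir -p pics; cat > h.py <<'E'
import numpy as np, cv2, pickle
from scipy.spatial.transform import Rotation as R
from station import readout, get_image, order, bot
def snap(n,f):
    d=get_image(n); cv2.imwrite(f'pics/{f}.png',d['image'][:,:,::-1]); pickle.dump(d,open(f'pics/{f}.pkl','wb')); return d
def load(f): return pickle.load(open(f'pics/{f}.pkl','rb'))
def K(d): return np.array([[d['fx'],0,d['cx']],[0,d['fy'],d['cy']],[0,0,1]])
def ray(d,uv,z):
    p=cv2.undistortPoints(np.array(uv,float).reshape(-1,1,2),K(d),np.array(d['dist'])).reshape(-1,2)
    v=R.from_quat(d['orientation']).apply(np.c_[p,np.ones(len(p))]); o=np.array(d['position'])
    return o+v*((z-o[2])/v[:,2])[:,None]
def proj(d,P):
    r=R.from_quat(d['orientation']).inv(); q=r.apply(np.array(P,float).reshape(-1,3)-np.array(d['position']))
    return cv2.projectPoints(q,np.zeros(3),np.zeros(3),K(d),np.array(d['dist']))[0].reshape(-1,2)
E
python3 - <<'E'
from h import *
a=snap('scene','s0');b=snap('top','t0')
for d in(a,b): print(d['position'],d['orientation'],d['fx'],d['fy'],d['cx'],d['cy'],d['dist'])
print(readout.sense(),bot.pinch_z)
E
```

```text
pics
[ 1.33012353 -0.6688415   0.79218169] [ 0.80915649  0.36641678 -0.19849612 -0.4142509 ] 407.8923741585472 407.8923741585472 320.70627372809065 201.78463584863968 [0.00243335 0.         0.         0.         0.        ]
[0.3508415  0.00294528 1.03416972] [ 0.71289399 -0.69527158  0.05167377 -0.07556057] 387.22269180591405 387.22269180591405 323.13817527115003 207.80524018183385 [-0.03840875  0.          0.          0.          0.        ]
{'t': 0.1, 'joint_positions': array([-1.43142922e+00,  1.31093382e-01,  1.48917450e+00,  1.69679940e-05,
        1.52301854e+00, -8.53958916e-02]), 'joint_velocities': array([-0.00139861, -0.00193296, -0.00219623,  0.0009773 , -0.00251605,
       -0.00024326]), 'effort': array([-2.57375204e-04, -5.61343610e+01, -4.93100095e+01,  7.69166811e-02,
        2.90964375e-02, -5.04995853e-05]), 'tcp_pos': array([ 0.13368265, -0.58438088,  0.21768548]), 'eef_rot': array([ 9.93691533e-01,  1.12144641e-01, -1.43800332e-05, -8.46804791e-04]), 'wrist_force': array([-0.35196304, -0.50204866,  0.01180366]), 'moment': array([-0.01536854, -0.01728957, -0.03677587]), 'grasp_force': 0.0, 'opening': 0.09287620553241162} 0.0188
```

View pics/t0.png

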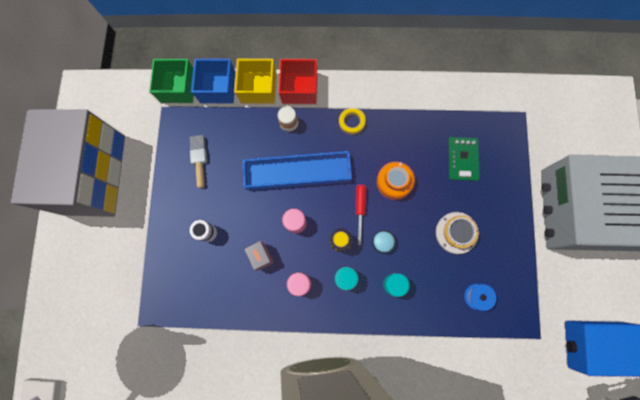

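View pics/s0.png

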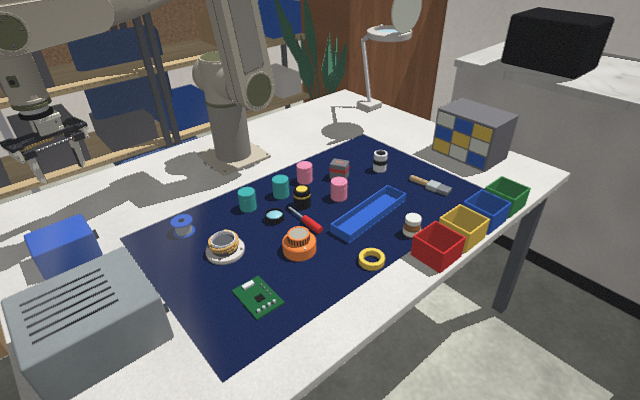

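Top view: 
- Ring (396,180), cell (458,232) and tray (298,170).
- Lens: the light-blue disc at (384,242), low and dark-rimmed in the scene view at (274,215).
- Lens can: the black one with the yellow top at (341,239). The pink (294,221), (298,285) and turquoise (347,278), (397,285) cylinders are look-alikes.
- Eyepiece (203,231) and battery (259,256).
- No filter tin or lamp driver seen. The jar is at (288,118).

I'll confirm this in an enlarged crop.

```bash
python3 - <<'E'
from h import *
a=load('t0')['image'][100:320,180:500,::-1]; 
b=load('s0')['image'][140:270,165:425,::-1]
A=cv2.resize(a,(800,550),interpolation=cv2.INTER_CUBIC); B=cv2.resize(b,(800,400),interpolation=cv2.INTER_CUBIC)
cv2.imwrite('pics/c1.png',A);cv2.imwrite('pics/c2.png',B)
d=load('t0')
for n,uv,z in [('ring',(398,178),.062),('cell',(460,232),.05),('lens',(384,242),.024),('can',(341,239),.066),('eyep',(203,231),.07),('batt',(259,256),.064),('pink1',(294,220),.066),('jar',(288,116),.06)]: print(n,ray(d,uv,z)[0].round(3))
print(ray(d,[(243,161),(350,152),(352,178),(245,188)],.032).round(3))
E
```

```text
ring [ 0.61  -0.152  0.062]
cell [ 0.475 -0.311  0.05 ]
lens [ 0.448 -0.121  0.024]
can [ 0.448 -0.009  0.066]
eyep [0.46  0.342 0.07 ]
batt [0.401 0.196 0.064]
pink1 [0.494 0.111 0.066]
jar [0.777 0.14  0.06 ]
[[ 0.657  0.261  0.032]
 [ 0.688 -0.029  0.032]
 [ 0.615 -0.035  0.032]
 [ 0.582  0.25   0.032]]
```

View pics/c1.png

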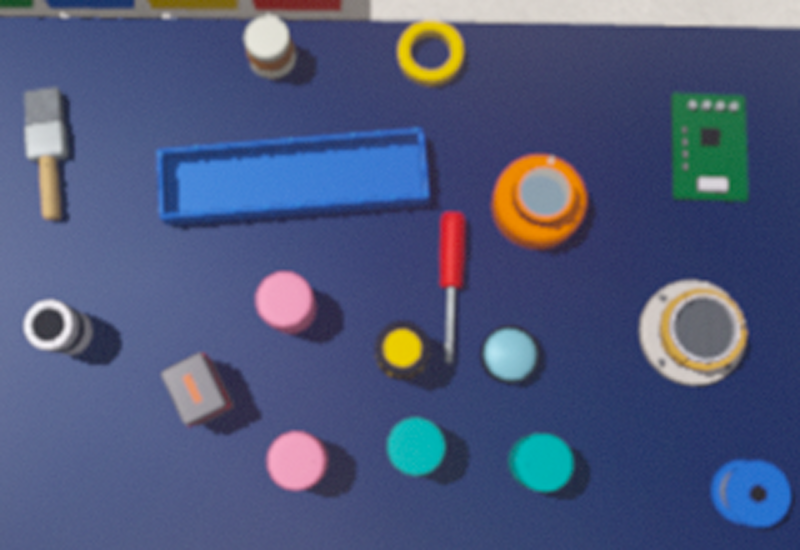

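View pics/c2.png

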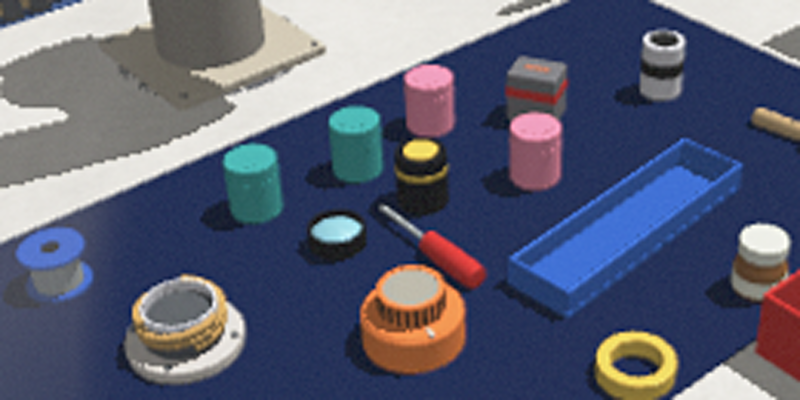

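Confirmed: the black-rimmed blue disc is the lens, the black can with yellow top and band is the lens can, plus the eyepiece (black top) and the battery (red band). Filter tin and lamp driver are absent. Next I'll measure with colour segmentation in both views.

```bash
cat > seg.py <<'E'
from h import *
def blob(d,uv,lo,hi,win=30):
    h=cv2.cvtColor(d['image'],cv2.COLOR_RGB2HSV); m=cv2.inRange(h,np.array(lo),np.array(hi))
    w=np.zeros_like(m); cv2.circle(w,tuple(int(v) for v in uv),win,255,-1); m&=w
    n,l,s,c=cv2.connectedComponentsWithStats(m)
    if n<2: return None
    i=1+np.argmax(s[1:,4]); cnt=max(cv2.findContours((l==i).astype(np.uint8),0,1)[0],key=len)
    e=cv2.fitEllipse(cv2.convexHull(cnt)) if len(cnt)>5 else None
    return c[i],s[i,4],e,cv2.minAreaRect(cnt)
E
python3 - <<'E'
from seg import *
t,s=load('t0'),load('s0')
Y=((18,120,90),(35,255,255));B=((80,35,110),(105,160,255));G=((0,0,60),(179,90,255))
def show(n,d,uv,c,z,win=30):
    r=blob(d,uv,*c,win)
    if r: print(n,r[0].round(1),r[1],'ell',np.round(r[2][0],1),np.round(r[2][1],1),'-> cen',ray(d,r[0],z)[0].round(4),'ell',ray(d,r[2][0],z)[0].round(4))
show('can t',t,(341,239),Y,.066,12); show('can s',s,(302,189),Y,.066,6)
show('lens t',t,(384,242),B,.024,16); show('lens s',s,(274,215),B,.024,14)
show('eye t',t,(200,230),G,.07,18)
show('cellfoot t',t,(457,232),G,.014,25)
W=((0,0,150),(179,255,255)); show('cellfoot2',t,(457,232),W,.014,25)
O=((5,150,90),(16,255,255)); show('ring t',t,(396,180),O,.032,26)
g=((90,5,90),(130,80,255)); show('ringwin t',t,(398,177),g,.062,14)
show('bore t',t,(461,231),((0,0,60),(179,60,140)),.05,18)
Rd=((5,40,20),(179,255,255))
for d,c in((t,(259,256)),(s,(340,165))):
    pass
T=ray(t,[(180+.4*x-.3,100+.4*y-.3) for x,y in((164,373),(203,352),(229,395),(194,425))],.064).round(3);print(T)
for uv in((205,231),(259,256),(462,231),(398,177)): print(uv, t['image'][uv[1]-10:uv[1]+11:5,uv[0]-15:uv[0]+16:5].tolist() if uv[0]==462 else '')
# tray outline: project candidates
m=blob(t,(298,170),(100,120,120),(118,255,255),62); print(m[3],ray(t,cv2.boxPoints(m[3]),.02).round(3))
E
```

```text
can t [340.5 238.8] 203 ell [340.6 238.8] [15.5 16.1] -> cen [ 0.4491 -0.0075  0.066 ] ell [ 0.449  -0.0077  0.066 ]
can s [301.5 188.2] 67 ell [301.3 188.3] [ 7.3 11.4] -> cen [ 0.4456 -0.0057  0.066 ] ell [ 0.4459 -0.0066  0.066 ]
lens t [383.4 241.1] 358 ell [383.5 241.2] [20.6 21.6] -> cen [ 0.4499 -0.1195  0.024 ] ell [ 0.4497 -0.1197  0.024 ]
lens s [274.  214.1] 111 ell [274.  214.1] [ 8.2 15.9] -> cen [ 0.452  -0.1235  0.024 ] ell [ 0.4521 -0.1233  0.024 ]
eye t [198.8 229.9] 732 ell [199.2 230. ] [34.  34.6] -> cen [0.4621 0.3528 0.07  ] ell [0.4617 0.3517 0.07  ]
cellfoot t [456.5 232.3] 1299 ell [456.8 232.6] [42.8 45. ] -> cen [ 0.4786 -0.3129  0.014 ] ell [ 0.4778 -0.3135  0.014 ]
cellfoot2 [454.  232.8] 873 ell [456.7 232.4] [40.7 42.3] -> cen [ 0.4771 -0.3062  0.014 ] ell [ 0.4782 -0.3133  0.014 ]
ring t [397.3 183.2] 419 ell [395.3 180.1] [36.3 37.2] -> cen [ 0.6037 -0.1553  0.032 ] ell [ 0.6121 -0.1502  0.032 ]
ringwin t [396.9 177.1] 209 ell [396.9 177.2] [14.9 17.2] -> cen [ 0.6123 -0.1496  0.062 ] ell [ 0.6121 -0.1495  0.062 ]
bore t [461.2 230.6] 432 ell [461.2 2
[... 300 characters left out ...]
, [42, 54, 100]], [[201, 164, 91], [94, 96, 104], [101, 105, 111], [101, 102, 112], [103, 103, 113], [156, 152, 158], [106, 93, 99]], [[194, 164, 124], [104, 105, 113], [103, 105, 113], [102, 105, 112], [105, 106, 115], [117, 116, 124], [160, 133, 97]], [[204, 164, 74], [109, 110, 120], [102, 104, 112], [102, 105, 112], [105, 104, 112], [142, 140, 145], [184, 146, 74]], [[165, 138, 94], [201, 169, 118], [128, 128, 135], [102, 105, 114], [117, 117, 125], [209, 176, 123], [69, 67, 78]]]
(398, 177) 
((294.43096923828125, 150.96658325195312), (68.13812255859375, 109.9656753540039), 84.23210906982422) [[ 0.773  0.291  0.02 ]
 [ 0.81  -0.015  0.02 ]
 [ 0.615 -0.037  0.02 ]
 [ 0.578  0.258  0.02 ]]
```

Positions agree to about 3 mm between views, and sizes and heights check out:

| Thing | Position |
|---|---|
| Lens | (0.4505, -0.121) |
| Cell | (0.478, -0.314) |
| Ring | (0.612, -0.150) |
| Tray centre | (0.635, 0.112), yaw ≈ 6.3° |

First I turn the tool so its y is world +x, which makes tool x world +y. Then I move over the lens.

Call:
jog_arm(steps=[{"fingers": 84,"linear": [0,0,0],"angular": [0,0,-10.7]},{"fingers": 84,"linear": [0,0,0],"angular": [0,0,-10.7]},{"fingers": 84,"linear": [0,0,0],"angular": [0,0,-10.7]},{"fingers": 84,"linear": [0,0,0],"angular": [0,0,-10.7]},{"fingers": 84,"linear": [0,0,0],"angular": [0,0,-10.7]},{"fingers": 84,"linear": [0,0,0],"angular": [0,0,-10.7]},{"fingers": 84,"linear": [0,0,0],"angular": [0,0,-10.7]},{"fingers": 84,"linear": [0,0,0],"angular": [0,0,-2.2]},{"fingers": 84,"linear": [46,32,0],"angular": [0,0,0]},{"fingers": 84,"linear": [46,32,0],"angular": [0,0,0]},{"fingers": 84,"linear": [46,32,0],"angular": [0,0,0]},{"fingers": 84,"linear": [46,32,0],"angular": [0,0,0]},{"fingers": 84,"linear": [46,32,0],"angular": [0,0,0]},{"fingers": 84,"linear": [46,32,0],"angular": [0,0,0]},{"fingers": 84,"linear": [46,32,0],"angular": [0,0,0]},{"fingers": 84,"linear": [46,32,0],"angular": [0,0,0]},{"fingers": 84,"linear": [46,32,0],"angular": [0,0,0]},{"fingers": 84,"linear": [46,32,0],"angular": [0,0,0]}], squeeze=25)

```text
t: 2.35
tcp_pos: [0.4546, -0.1232, 0.2185]
eef_rot: [0.707, 0.707, -0.0, 0.0]
wrist_force: [0.9, -0.8, 0.6]
opening: 0.0843
grasp_force: 0.0
```

```bash
cat > go.py <<'E'
from h import *
import sys
s=readout.sense(); r=R.from_quat(s['eef_rot']); M=r.as_matrix()
psi=np.degrees(np.arctan2(M[1,1],M[0,1]))
print('t',round(s['t'],2),'tcp',(s['tcp_pos']*1e3).round(1),'psi',psi.round(2),'tilt',np.degrees(np.arccos(-M[2,2])).round(2),'F',s['wrist_force'].round(1),'Mz',s['moment'].round(2),'open',round(s['opening']*1e3,1),'grip',round(float(s['grasp_force']),1),'j',np.degrees(s['joint_positions']).round(0))
a=[float(v) for v in sys.argv[1:]]
if len(a)>=3: print('tool delta mm',r.inv().apply(np.array(a[:3])-s['tcp_pos']*1e3).round(1))
if len(a)==4: print('tool z turn deg',-(a[3]-psi))
E
python3 go.py 450.5 -121 13.5
```

```text
t 2.35 tcp [ 454.6 -123.2  218.5] psi -0.02 tilt 0.01 F [ 0.9 -0.8  0.6] Mz [-0.04 -0.03 -0.  ] open 84.3 grip 0.0 j [-21. -13. 105.  -0.  88. -21.]
tool delta mm [  2.3  -4.1 205. ]
```

Call:
jog_arm(steps=[{"fingers": 84,"linear": [2,-4,50],"angular": [0,0,0]},{"fingers": 84,"linear": [0,0,50],"angular": [0,0,0]},{"fingers": 84,"linear": [0,0,45],"angular": [0,0,0]},{"fingers": 84,"linear": [0,0,35],"angular": [0,0,0]},{"fingers": 84,"linear": [0,0,15],"angular": [0,0,0]},{"fingers": 84,"linear": [0,0,10],"angular": [0,0,0]},{"fingers": 84,"linear": [0,0,0],"angular": [0,0,0]}])

```text
t: 3.22
tcp_pos: [0.4502, -0.1232, 0.014]
eef_rot: [0.707, 0.707, 0.0, 0.0]
wrist_force: [0.6, 0.1, 0.0]
opening: 0.0839
grasp_force: 0.0
```

```bash
python3 go.py 450.5 -121 13.5
```

```text
t 3.23 tcp [ 450.2 -123.2   14. ] psi -0.02 tilt 0.02 F [0.6 0.1 0. ] Mz [-0.1  -0.11  0.04] open 83.9 grip 0.0 j [-22.  -1. 117.   0.  64. -22.]
tool delta mm [2.2 0.3 0.5]
```

Call:
jog_arm(steps=[{"fingers": 84,"linear": [2,0,0],"angular": [0,0,0]},{"fingers": 50,"linear": [0,0,0],"angular": [0,0,0]},{"fingers": 50,"linear": [0,0,0],"angular": [0,0,0]},{"fingers": 50,"linear": [0,0,0],"angular": [0,0,0]},{"fingers": 50,"linear": [0,0,0],"angular": [0,0,0]},{"fingers": 50,"linear": [0,0,0],"angular": [0,0,0]}])

```text
t: 3.98
tcp_pos: [0.4501, -0.1211, 0.0139]
eef_rot: [0.707, 0.707, 0.0, 0.0]
wrist_force: [-1.0, 0.8, 5.1]
opening: 0.0592
grasp_force: 25.0
```

```bash
python3 go.py; python3 -c "from h import *; snap('scene','s1'); d=snap('top','t1')"
```

```text
t 3.98 tcp [ 450.1 -121.1   13.9] psi -0.02 tilt 0.02 F [-1.   0.8  5.1] Mz [0.03 0.18 0.05] open 59.2 grip 25.0 j [-21.  -1. 117.   0.  64. -21.]
```

Call:
jog_arm(steps=[{"fingers": 50,"linear": [0,0,-15],"angular": [0,0,0]},{"fingers": 50,"linear": [0,0,-40],"angular": [0,0,0]},{"fingers": 50,"linear": [0,0,-40],"angular": [0,0,0]},{"fingers": 50,"linear": [-40,6,0],"angular": [0,0,0]},{"fingers": 50,"linear": [-50,7,0],"angular": [0,0,0]},{"fingers": 50,"linear": [-50,8,0],"angular": [0,0,0]},{"fingers": 50,"linear": [-40,5,0],"angular": [0,0,0]},{"fingers": 50,"linear": [-13,2,0],"angular": [0,0,0]},{"fingers": 50,"linear": [0,0,0],"angular": [0,0,0]}])

```text
t: 5.2
tcp_pos: [0.4776, -0.3141, 0.1086]
eef_rot: [0.708, 0.707, 0.0, -0.0]
wrist_force: [0.4, 0.5, -1.9]
opening: 0.0593
grasp_force: 25.0
```

```bash
python3 go.py 478.3 -313.7 51.5; python3 - <<'E'
from h import *
d=snap('scene','s2'); s=readout.sense(); p=proj(d,[s['tcp_pos']])[0].astype(int);print(p)
x,y=p; cv2.imwrite('pics/s2c.png',cv2.resize(d['image'][max(0,y-70):y+80,max(0,x-100):x+100,::-1],(800,600),interpolation=cv2.INTER_CUBIC))
E
```

```text
t 5.2 tcp [ 477.6 -314.1  108.6] psi -0.08 tilt 0.05 F [ 0.4  0.5 -1.9] Mz [-0.03 -0.12 -0.03] open 59.3 grip 25.0 j [-38.   8.  97.   0.  76. -38.]
tool delta mm [ 0.3  0.7 57.1]
[220 221]
```

View pics/s2c.png

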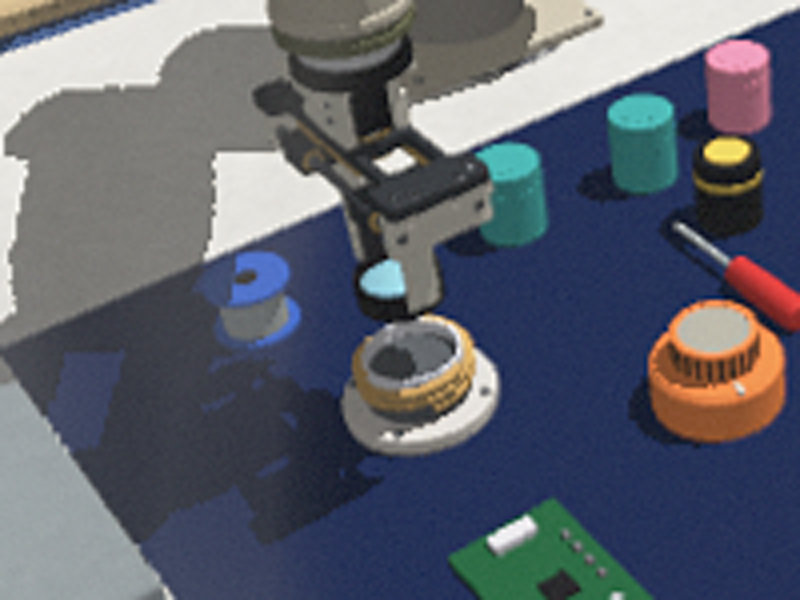

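The lens is held level over the cell: lens at crop (390,290), bore at (415,350). Descending in small steps with force checks.

Call:
jog_arm(steps=[{"fingers": 50,"linear": [0,0.5,25],"angular": [0,0,0]},{"fingers": 50,"linear": [0,0,15],"angular": [0,0,0]},{"fingers": 50,"linear": [0,0,5],"angular": [0,0,0]},{"fingers": 50,"linear": [0,0,3],"angular": [0,0,0]},{"fingers": 50,"linear": [0,0,0],"angular": [0,0,0]}])

```text
t: 5.88
tcp_pos: [0.4786, -0.3141, 0.0611]
eef_rot: [0.707, 0.707, 0.0, 0.0]
wrist_force: [-0.4, -0.4, -1.9]
opening: 0.0594
grasp_force: 25.0
```

```bash
python3 go.py 478.3 -313.7 51.5
```

```text
t 5.88 tcp [ 478.6 -314.1   61.1] psi -0.01 tilt 0.03 F [-0.4 -0.4 -1.9] Mz [-0.05 -0.12 -0.  ] open 59.4 grip 25.0 j [-38.  11.  99.   0.  71. -38.]
tool delta mm [ 0.4 -0.3  9.6]
```

No contact force, so continue.

Call:
jog_arm(steps=[{"fingers": 50,"linear": [0,0,2],"angular": [0,0,0]},{"fingers": 50,"linear": [0,0,2],"angular": [0,0,0]},{"fingers": 50,"linear": [0,0,2],"angular": [0,0,0]},{"fingers": 50,"linear": [0,0,0],"angular": [0,0,0]}])

```text
t: 6.38
tcp_pos: [0.4782, -0.3139, 0.0544]
eef_rot: [0.707, 0.707, -0.0, -0.0]
wrist_force: [0.6, 0.1, -2.1]
opening: 0.0592
grasp_force: 25.0
```

Call:
jog_arm(steps=[{"fingers": 50,"linear": [0,0,1.5],"angular": [0,0,0]},{"fingers": 50,"linear": [0,0,1],"angular": [0,0,0]},{"fingers": 50,"linear": [0,0,0],"angular": [0,0,0]}])

```text
t: 6.75
tcp_pos: [0.4784, -0.314, 0.0521]
eef_rot: [0.707, 0.707, -0.0, 0.0]
wrist_force: [0.6, -0.5, -2.4]
opening: 0.0591
grasp_force: 25.0
```

Lens seated (TCP 52.1 against the expected 51.9). Release and go over the ring.

Call:
jog_arm(steps=[{"fingers": 84,"linear": [0,0,0],"angular": [0,0,0]},{"fingers": 84,"linear": [0,0,0],"angular": [0,0,0]},{"fingers": 84,"linear": [0,0,0],"angular": [0,0,0]},{"fingers": 84,"linear": [0,0,-20],"angular": [0,0,0]},{"fingers": 84,"linear": [0,0,-40],"angular": [0,0,0]},{"fingers": 84,"linear": [0,0,-40],"angular": [0,0,0]},{"fingers": 84,"linear": [41,33.5,0],"angular": [0,0,0]},{"fingers": 84,"linear": [41,33.5,0],"angular": [0,0,0]},{"fingers": 84,"linear": [41,33.5,0],"angular": [0,0,0]},{"fingers": 84,"linear": [41,33.5,0],"angular": [0,0,0]},{"fingers": 84,"linear": [0,0,0],"angular": [0,0,0]}])

```text
t: 8.12
tcp_pos: [0.6146, -0.1468, 0.1539]
eef_rot: [0.706, 0.709, 0.001, 0.001]
wrist_force: [-0.3, -0.7, 0.2]
opening: 0.0841
grasp_force: 0.0
```

```bash
python3 go.py 612.2 -150 40.5; python3 - <<'E'
from seg import *
t=snap('top','t3'); s=snap('scene','s3')
# lens in cell, seen by scene & top
for n,d,uv,w in(('t',t,(461,230),14),('s',s,(226,242),14)):
    r=blob(d,uv,(80,35,90),(105,160,255),w); print(n,r and (r[0],r[1],ray(d,r[0],.062)[0].round(4)))
cv2.imwrite('pics/s3c.png',cv2.resize(s['image'][190:300,180:340,::-1],(800,550),interpolation=cv2.INTER_CUBIC))
E
```

```text
t 8.12 tcp [ 614.6 -146.8  153.9] psi 0.23 tilt 0.12 F [-0.3 -0.7  0.2] Mz [-0.09 -0.09  0.01] open 84.1 grip 0.0 j [-18.  14.  84.   0.  81. -18.]
tool delta mm [ -3.2  -2.7 113.3]
t (array([471.16666667, 234.5       ]), np.int32(6), array([ 0.4678, -0.3345,  0.062 ]))
s (array([222.64102564, 235.85897436]), np.int32(156), array([ 0.4816, -0.3157,  0.062 ]))
```

View pics/s3c.png

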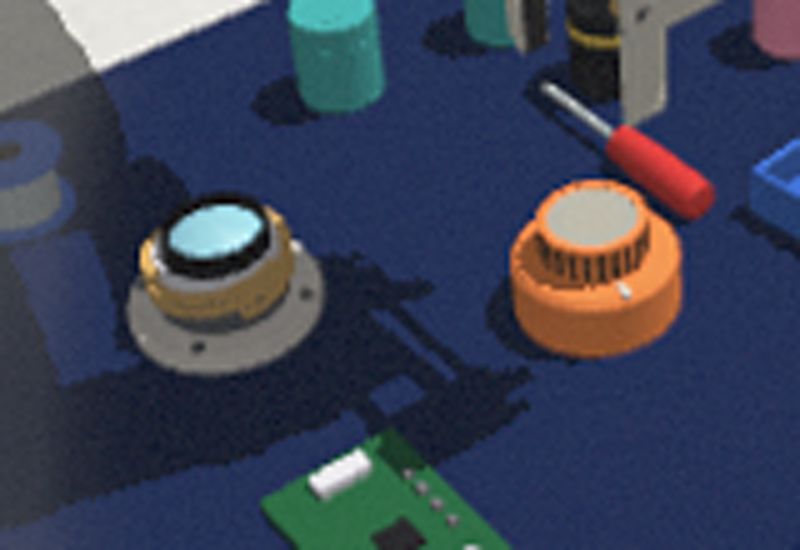

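The lens sits flat in the cell at crop (215,235). The ring is at (597,265). Descend onto the ring collar, stopping above the shoulder.

Call:
jog_arm(steps=[{"fingers": 88,"linear": [0,0,25],"angular": [0,0,0]},{"fingers": 88,"linear": [0,0,20],"angular": [0,0,0]},{"fingers": 88,"linear": [0,0,0],"angular": [0,0,0]},{"fingers": 88,"linear": [0,0,0],"angular": [0,0,0]}])

```text
t: 8.72
tcp_pos: [0.6124, -0.1507, 0.1077]
eef_rot: [0.707, 0.707, 0.0, 0.0]
wrist_force: [0.2, -0.8, 0.2]
opening: 0.0878
grasp_force: 0.0
```

```bash
python3 go.py 612.2 -150 40.5
```

```text
t 8.72 tcp [ 612.4 -150.7  107.7] psi -0.06 tilt 0.02 F [ 0.2 -0.8  0.2] Mz [-0.04 -0.08 -0.01] open 87.8 grip 0.0 j [-18.  16.  87.  -0.  77. -18.]
tool delta mm [ 0.7 -0.2 67.2]
```

Call:
jog_arm(steps=[{"fingers": 88,"linear": [0.7,0,30],"angular": [0,0,0]},{"fingers": 88,"linear": [0,0,25],"angular": [0,0,0]},{"fingers": 88,"linear": [0,0,11],"angular": [0,0,0]},{"fingers": 88,"linear": [0,0,0],"angular": [0,0,0]},{"fingers": 50,"linear": [0,0,0],"angular": [0,0,0]},{"fingers": 50,"linear": [0,0,0],"angular": [0,0,0]},{"fingers": 50,"linear": [0,0,0],"angular": [0,0,0]},{"fingers": 50,"linear": [0,0,0],"angular": [0,0,0]},{"fingers": 50,"linear": [0,0,0],"angular": [0,0,0]}], squeeze=40)

```text
t: 9.85
tcp_pos: [0.6131, -0.1496, 0.0421]
eef_rot: [0.707, 0.707, 0.0, 0.001]
wrist_force: [0.0, 1.1, 5.9]
opening: 0.0612
grasp_force: 40.0
```

```bash
python3 go.py 478.3 -314 140 112
```

```text
t 9.85 tcp [ 613.1 -149.6   42.1] psi -0.02 tilt 0.09 F [0.  1.1 5.9] Mz [ 0.03 -0.23 -0.02] open 61.2 grip 40.0 j [-18.  20.  89.   0.  70. -18.]
tool delta mm [-164.5 -134.6  -98.1]
tool z turn deg -112.0241307814804
```

Call:
jog_arm(steps=[{"fingers": 50,"linear": [0,0,-20],"angular": [0,0,0]},{"fingers": 50,"linear": [0,0,-40],"angular": [0,0,0]},{"fingers": 50,"linear": [0,0,-40],"angular": [0,0,0]},{"fingers": 50,"linear": [-41,-34,0],"angular": [0,0,0]},{"fingers": 50,"linear": [-41,-34,0],"angular": [0,0,0]},{"fingers": 50,"linear": [-41,-34,0],"angular": [0,0,0]},{"fingers": 50,"linear": [-41,-33,0],"angular": [0,0,0]},{"fingers": 50,"linear": [0,0,0],"angular": [0,0,-10.7]},{"fingers": 50,"linear": [0,0,0],"angular": [0,0,-10.7]},{"fingers": 50,"linear": [0,0,0],"angular": [0,0,-10.7]},{"fingers": 50,"linear": [0,0,0],"angular": [0,0,-10.7]},{"fingers": 50,"linear": [0,0,0],"angular": [0,0,-10.7]},{"fingers": 50,"linear": [0,0,0],"angular": [0,0,-10.7]},{"fingers": 50,"linear": [0,0,0],"angular": [0,0,-10.7]},{"fingers": 50,"linear": [0,0,0],"angular": [0,0,-10.7]},{"fingers": 50,"linear": [0,0,0],"angular": [0,0,-10.7]},{"fingers": 50,"linear": [0,0,0],"angular": [0,0,-10.7]},{"fingers": 50,"linear": [0,0,0],"angular": [0,0,0]},{"fingers": 50,"linear": [0,0,0],"angular": [0,0,0]}])

```text
t: 12.22
tcp_pos: [0.4773, -0.3133, 0.1415]
eef_rot: [-0.145, 0.989, 0.0, -0.0]
wrist_force: [-0.1, -0.4, -3.0]
opening: 0.0612
grasp_force: 40.0
```

```bash
python3 go.py 478.3 -314 96; python3 - <<'E'
from seg import *
d=snap('scene','s4')
cv2.imwrite('pics/s4c.png',cv2.resize(d['image'][130:280,120:320,::-1],(800,600),interpolation=cv2.INTER_CUBIC))
E
```

```text
t 12.22 tcp [ 477.3 -313.3  141.5] psi 106.73 tilt 0.0 F [-0.1 -0.4 -3. ] Mz [ 0.04 -0.2  -0.  ] open 61.2 grip 40.0 j [ -38.    6.   95.   -0.   79. -145.]
tool delta mm [-0.8 -1.  45.5]
```

View pics/s4c.png

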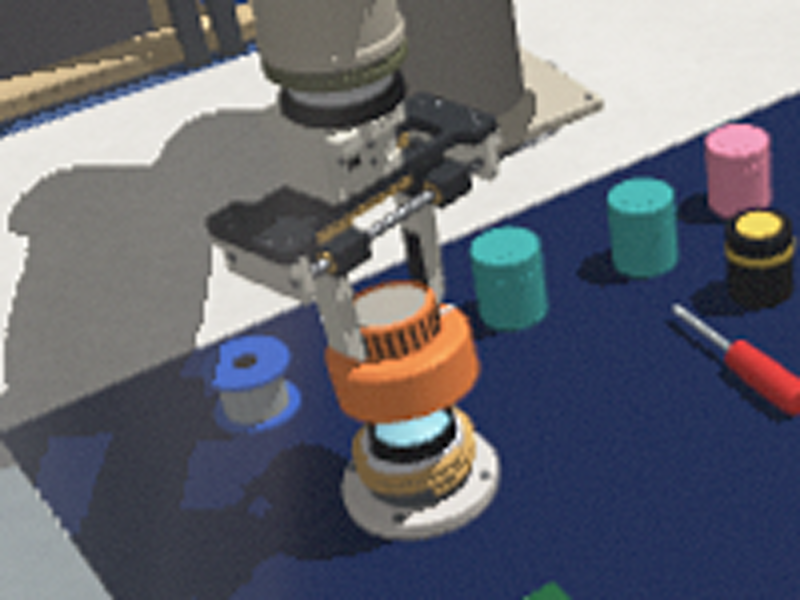

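The ring hangs level above the lens: ring at crop (403,360), lens at (412,425). Lower it gently.

Call:
jog_arm(steps=[{"fingers": 50,"linear": [-0.8,-1,25],"angular": [0,0,0]},{"fingers": 50,"linear": [0,0,18],"angular": [0,0,0]},{"fingers": 50,"linear": [0,0,5],"angular": [0,0,0]},{"fingers": 50,"linear": [0,0,2],"angular": [0,0,0]},{"fingers": 50,"linear": [0,0,0],"angular": [0,0,0]}])

```text
t: 12.9
tcp_pos: [0.4778, -0.3139, 0.0912]
eef_rot: [-0.147, 0.989, 0.0, -0.001]
wrist_force: [-5.8, 1.9, 1.7]
opening: 0.0614
grasp_force: 40.0
```

```bash
python3 go.py 478.3 -314 84
```

```text
t 12.9 tcp [ 477.8 -313.9   91.2] psi 106.96 tilt 0.08 F [-5.8  1.9  1.7] Mz [0.25 1.06 0.05] open 61.4 grip 40.0 j [ -38.    9.   98.   -0.   74. -145.]
tool delta mm [-0.5 -0.2  7.2]
```

Contact just at the thread top. Start turning clockwise with a matched descent (0.8 mm per 10.7°).

Call:
jog_arm(steps=[{"fingers": 50,"linear": [0,0,0.6],"angular": [0,0,5]},{"fingers": 50,"linear": [0,0,0.6],"angular": [0,0,5]},{"fingers": 50,"linear": [0,0,0.6],"angular": [0,0,5]},{"fingers": 50,"linear": [0,0,0.6],"angular": [0,0,5]},{"fingers": 50,"linear": [0,0,0],"angular": [0,0,0]}])

```text
t: 13.52
tcp_pos: [0.4775, -0.3139, 0.0883]
eef_rot: [0.027, 1.0, 0.0, -0.001]
wrist_force: [-5.6, 0.4, -1.0]
opening: 0.0612
grasp_force: 40.0
```

```bash
python3 go.py 478.3 -314 84
```

```text
t 13.53 tcp [ 477.5 -313.9   88.3] psi 86.94 tilt 0.11 F [-5.6  0.4 -1. ] Mz [ 0.1   1.1  -0.12] open 61.2 grip 40.0 j [ -38.    9.   98.   -0.   74. -125.]
tool delta mm [-0.8 -0.1  4.3]
```

Call:
jog_arm(steps=[{"fingers": 50,"linear": [0.8,0,0.5],"angular": [0,0,5]},{"fingers": 50,"linear": [0,0,0.5],"angular": [0,0,5]},{"fingers": 50,"linear": [0,0,0.5],"angular": [0,0,5]},{"fingers": 50,"linear": [0,0,0.5],"angular": [0,0,5]},{"fingers": 50,"linear": [0,0,0],"angular": [0,0,0]}])

```text
t: 14.15
tcp_pos: [0.477, -0.3135, 0.0862]
eef_rot: [0.199, 0.98, 0.0, -0.001]
wrist_force: [-4.7, 2.3, -1.7]
opening: 0.0615
grasp_force: 40.0
```

```bash
python3 go.py 478.3 -314 84
```

```text
t 14.15 tcp [ 477.  -313.5   86.2] psi 67.06 tilt 0.11 F [-4.7  2.3 -1.7] Mz [0.48 0.97 0.05] open 61.5 grip 40.0 j [ -38.    9.   98.    0.   73. -106.]
tool delta mm [-1.4  0.   2.2]
```

Call:
jog_arm(steps=[{"fingers": 50,"linear": [0,0,0.6],"angular": [0,0,6]},{"fingers": 50,"linear": [0,0,0.6],"angular": [0,0,6]},{"fingers": 50,"linear": [0,0,0.6],"angular": [0,0,6]},{"fingers": 50,"linear": [0,0,0.6],"angular": [0,0,6]},{"fingers": 50,"linear": [0,0,0.6],"angular": [0,0,6]},{"fingers": 50,"linear": [0,0,0],"angular": [0,0,0]}])

```text
t: 14.9
tcp_pos: [0.4774, -0.313, 0.0825]
eef_rot: [0.445, 0.896, 0.001, -0.001]
wrist_force: [0.2, 1.9, -9.2]
opening: 0.0612
grasp_force: 40.0
```

```bash
python3 go.py 478.3 -314 72
```

```text
t 14.9 tcp [ 477.4 -313.    82.5] psi 37.15 tilt 0.11 F [ 0.2  1.9 -9.2] Mz [ 0.54 -0.11 -0.  ] open 61.2 grip 40.0 j [-38.   9.  98.   0.  73. -76.]
tool delta mm [-1.4  0.2 10.5]
```

Call:
jog_arm(steps=[{"fingers": 50,"linear": [0,0,0.9],"angular": [0,0,6]},{"fingers": 50,"linear": [0,0,0.6],"angular": [0,0,6]},{"fingers": 50,"linear": [0,0,0.5],"angular": [0,0,6]},{"fingers": 50,"linear": [0,0,0.5],"angular": [0,0,6]},{"fingers": 50,"linear": [0,0,0.5],"angular": [0,0,6]},{"fingers": 50,"linear": [0,0,0],"angular": [0,0,0]}])

```text
t: 15.65
tcp_pos: [0.4778, -0.3132, 0.0803]
eef_rot: [0.661, 0.75, 0.001, -0.0]
wrist_force: [0.7, 4.5, -8.6]
opening: 0.0612
grasp_force: 40.0
```

```bash
python3 go.py 478.3 -314 72
```

```text
t 15.65 tcp [ 477.8 -313.2   80.3] psi 7.2 tilt 0.08 F [ 0.7  4.5 -8.6] Mz [ 1.09 -0.32 -0.17] open 61.2 grip 40.0 j [-38.   9.  98.   0.  73. -46.]
tool delta mm [-0.9  0.4  8.3]
```

Call:
jog_arm(steps=[{"fingers": 50,"linear": [0,-0.4,0.7],"angular": [0,0,7]},{"fingers": 50,"linear": [0,0,0.6],"angular": [0,0,7]},{"fingers": 50,"linear": [0,0,0.55],"angular": [0,0,7]},{"fingers": 50,"linear": [0,0,0.55],"angular": [0,0,7]},{"fingers": 50,"linear": [0,0,0.55],"angular": [0,0,7]},{"fingers": 50,"linear": [0,0,0.55],"angular": [0,0,7]},{"fingers": 50,"linear": [0,0,0.55],"angular": [0,0,7]},{"fingers": 50,"linear": [0,0,0.5],"angular": [0,0,7]},{"fingers": 50,"linear": [0,0,0],"angular": [0,0,0]}])

```text
t: 16.77
tcp_pos: [0.4784, -0.3144, 0.0765]
eef_rot: [0.936, 0.352, 0.001, 0.001]
wrist_force: [5.8, -0.2, -9.2]
opening: 0.0615
grasp_force: 40.0
```

```bash
python3 go.py 478.3 -314 72
```

```text
t 16.77 tcp [ 478.4 -314.4   76.5] psi -48.77 tilt 0.15 F [ 5.8 -0.2 -9.2] Mz [ 0.32 -1.36 -0.16] open 61.5 grip 40.0 j [-38.  10.  98.   0.  72.  10.]
tool delta mm [ 0.2 -0.4  4.5]
```

Call:
jog_arm(steps=[{"fingers": 50,"linear": [0,0,0.6],"angular": [0,0,7]},{"fingers": 50,"linear": [0,0,0.6],"angular": [0,0,7]},{"fingers": 50,"linear": [0,0,0.55],"angular": [0,0,7]},{"fingers": 50,"linear": [0,0,0.55],"angular": [0,0,7]},{"fingers": 50,"linear": [0,0,0.55],"angular": [0,0,7]},{"fingers": 50,"linear": [0,0,0.55],"angular": [0,0,7]},{"fingers": 50,"linear": [0,0,0],"angular": [0,0,0]}], squeeze=55)

```text
t: 17.65
tcp_pos: [0.4785, -0.3143, 0.0734]
eef_rot: [1.0, -0.007, 0.001, 0.0]
wrist_force: [5.6, 1.4, -7.5]
opening: 0.0612
grasp_force: 55.0
```

```bash
python3 go.py 478.3 -314 72
```

```text
t 17.65 tcp [ 478.5 -314.3   73.4] psi -90.75 tilt 0.16 F [ 5.6  1.4 -7.5] Mz [ 0.34 -1.28 -0.07] open 61.2 grip 55.0 j [-38.  10.  98.   0.  72.  52.]
tool delta mm [-0.2 -0.3  1.4]
```

Call:
jog_arm(steps=[{"fingers": 50,"linear": [0,0,0.5],"angular": [0,0,7]},{"fingers": 50,"linear": [0,0,0.5],"angular": [0,0,7]},{"fingers": 50,"linear": [0,0,0.2],"angular": [0,0,7]},{"fingers": 50,"linear": [0,0,0],"angular": [0,0,0]}])

```text
t: 18.15
tcp_pos: [0.4787, -0.3147, 0.0729]
eef_rot: [0.982, -0.188, 0.002, 0.001]
wrist_force: [5.1, 2.1, -1.6]
opening: 0.0612
grasp_force: 55.0
```

```bash
python3 go.py 478.3 -314 72
```

```text
t 18.15 tcp [ 478.7 -314.7   72.9] psi -111.73 tilt 0.2 F [ 5.1  2.1 -1.6] Mz [ 0.25 -1.2  -0.43] open 61.2 grip 55.0 j [-38.  10.  98.   0.  72.  73.]
tool delta mm [-0.6 -0.5  0.9]
```

The ring reached the lens (descent stopped). Take up the play without descending.

Call:
jog_arm(steps=[{"fingers": 50,"linear": [0,0,0],"angular": [0,0,5]},{"fingers": 50,"linear": [0,0,0],"angular": [0,0,5]},{"fingers": 50,"linear": [0,0,0],"angular": [0,0,5]},{"fingers": 50,"linear": [0,0,0],"angular": [0,0,0]}])

```text
t: 18.65
tcp_pos: [0.4802, -0.3158, 0.0731]
eef_rot: [0.949, -0.314, 0.004, 0.001]
wrist_force: [13.3, -3.1, -9.8]
opening: 0.0616
grasp_force: 55.0
```

```bash
python3 go.py
```

```text
t 18.65 tcp [ 480.2 -315.8   73.1] psi -126.66 tilt 0.43 F [13.3 -3.1 -9.8] Mz [-0.42 -2.67  0.07] open 61.6 grip 55.0 j [-38.  10.  98.   0.  71.  88.]
```

Call:
jog_arm(steps=[{"fingers": 50,"linear": [1.5,0,0],"angular": [0,0,3]},{"fingers": 50,"linear": [0,0,0.3],"angular": [0,0,4]},{"fingers": 50,"linear": [0,0,0],"angular": [0,0,4]},{"fingers": 50,"linear": [0,0,0],"angular": [0,0,0]}])

```text
t: 19.15
tcp_pos: [0.4813, -0.3179, 0.0733]
eef_rot: [0.915, -0.404, 0.004, 0.002]
wrist_force: [12.0, -7.7, -8.0]
opening: 0.0611
grasp_force: 55.0
```

```bash
python3 go.py;  python3 - <<'E'
from seg import *
d=snap('scene','s5')
cv2.imwrite('pics/s5c.png',cv2.resize(d['image'][170:290,150:310,::-1],(800,600),interpolation=cv2.INTER_CUBIC))
E
```

```text
t 19.15 tcp [ 481.3 -317.9   73.3] psi -137.6 tilt 0.51 F [12.  -7.7 -8. ] Mz [-1.36 -2.13  0.96] open 61.1 grip 55.0 j [-38.  10.  98.  -0.  71.  99.]
```

View pics/s5c.png

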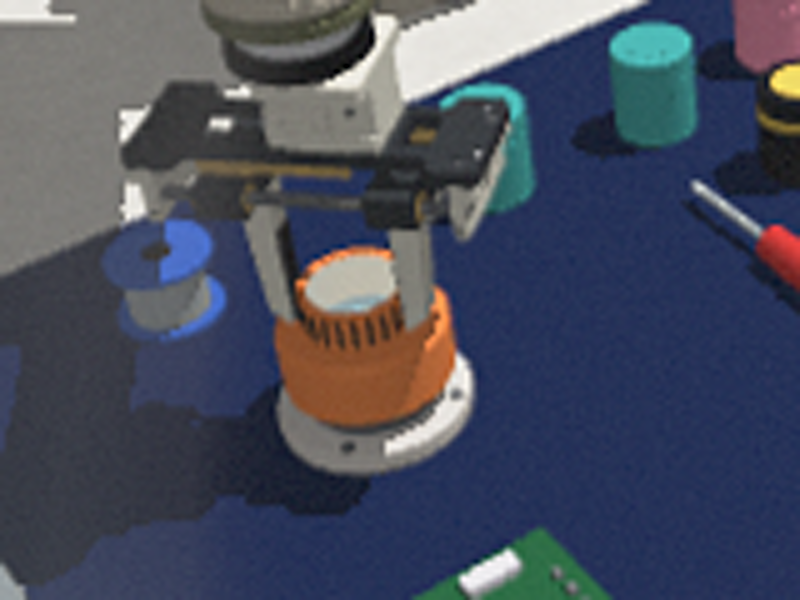

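The ring is level on the cell, at crop (365,345), and torque is rising. The grip has drifted off the axis, so I release, turn back 90°, re-centre and grip again.

Call:
jog_arm(steps=[{"fingers": 88,"linear": [0,0,0],"angular": [0,0,0]},{"fingers": 88,"linear": [0,0,0],"angular": [0,0,0]},{"fingers": 88,"linear": [0,0,0],"angular": [0,0,0]},{"fingers": 88,"linear": [0,0,0],"angular": [0,0,-10.7]},{"fingers": 88,"linear": [0,0,0],"angular": [0,0,-10.7]},{"fingers": 88,"linear": [0,0,0],"angular": [0,0,-10.7]},{"fingers": 88,"linear": [0,0,0],"angular": [0,0,-10.7]},{"fingers": 88,"linear": [0,0,0],"angular": [0,0,-10.7]},{"fingers": 88,"linear": [0,0,0],"angular": [0,0,-10.7]},{"fingers": 88,"linear": [0,0,0],"angular": [0,0,-10.7]},{"fingers": 88,"linear": [0,0,0],"angular": [0,0,-10.7]},{"fingers": 88,"linear": [0,0,0],"angular": [0,0,-10.7]},{"fingers": 88,"linear": [0,0,0],"angular": [0,0,0]},{"fingers": 88,"linear": [0,0,0],"angular": [0,0,0]}])

```text
t: 20.95
tcp_pos: [0.4784, -0.315, 0.0713]
eef_rot: [0.913, 0.407, -0.0, -0.0]
wrist_force: [-0.3, -0.7, -0.3]
opening: 0.0882
grasp_force: 0.0
```

```bash
python3 go.py 478.3 -314 72; python3 - <<'E'
from seg import *
d=snap('top','t6')
r=blob(d,(461,228),(5,150,90),(16,255,255),26); print(r[1],ray(d,r[2][0],.062)[0].round(4),r[2])
cv2.imwrite('pics/t6c.png',cv2.resize(d['image'][190:270,410:510,::-1],(600,480),interpolation=cv2.INTER_CUBIC))
E
```

```text
t 20.95 tcp [ 478.4 -315.    71.3] psi -41.94 tilt 0.0 F [-0.3 -0.7 -0.3] Mz [-0.08 -0.01 -0.  ] open 88.2 grip 0.0 j [-38.  10.  98.  -0.  72.   3.]
tool delta mm [ 0.7 -0.7 -0.7]
125 [ 0.4947 -0.2891  0.062 ] ((452.685302734375, 223.45919799804688), (13.812370300292969, 38.08917236328125), 47.5244026184082)
```

Call:
jog_arm(steps=[{"fingers": 88,"linear": [0.7,-0.7,-0.5],"angular": [0,0,0]},{"fingers": 50,"linear": [0,0,0],"angular": [0,0,0]},{"fingers": 50,"linear": [0,0,0],"angular": [0,0,0]},{"fingers": 50,"linear": [0,0,0],"angular": [0,0,0]},{"fingers": 50,"linear": [0,0,0],"angular": [0,0,0]},{"fingers": 50,"linear": [0,0,0],"angular": [0,0,0]}], squeeze=25)

```text
t: 21.75
tcp_pos: [0.4775, -0.3132, 0.0716]
eef_rot: [0.913, 0.409, -0.001, -0.001]
wrist_force: [-3.5, 3.4, 4.3]
opening: 0.0618
grasp_force: 25.0
```

```bash
python3 go.py 478.3 -314 72
```

```text
t 21.75 tcp [ 477.5 -313.2   71.6] psi -41.72 tilt 0.15 F [-3.5  3.4  4.3] Mz [0.62 0.82 0.  ] open 61.8 grip 25.0 j [-38.  10.  98.   0.  72.   3.]
tool delta mm [-0.1  1.2 -0.4]
```

Re-gripped, centred within 1 mm. Now tighten.

Call:
jog_arm(steps=[{"fingers": 50,"linear": [0,-0.8,0],"angular": [0,0,0]},{"fingers": 50,"linear": [0,0,0],"angular": [0,0,5]},{"fingers": 50,"linear": [0,0,0],"angular": [0,0,5]},{"fingers": 50,"linear": [0,0,0],"angular": [0,0,0]}], squeeze=58)

```text
t: 22.25
tcp_pos: [0.4749, -0.3153, 0.0718]
eef_rot: [0.945, 0.327, -0.003, 0.0]
wrist_force: [-15.0, -6.5, 6.7]
opening: 0.0613
grasp_force: 58.0
```

```bash
python3 go.py 478.3 -314 72
```

```text
t 22.25 tcp [ 474.9 -315.3   71.8] psi -51.8 tilt 0.34 F [-15.   -6.5   6.7] Mz [-0.94  2.84 -0.25] open 61.3 grip 58.0 j [-39.  10.  99.  -0.  72.  13.]
tool delta mm [ 3.5  1.1 -0.2]
```

Call:
jog_arm(steps=[{"fingers": 50,"linear": [0,0,0],"angular": [0,0,5]},{"fingers": 50,"linear": [0,0,0],"angular": [0,0,5]},{"fingers": 50,"linear": [0,0,0],"angular": [0,0,0]}])

```text
t: 22.62
tcp_pos: [0.4763, -0.3137, 0.0718]
eef_rot: [0.97, 0.244, -0.001, -0.0]
wrist_force: [-7.7, -0.8, 7.0]
opening: 0.0612
grasp_force: 58.0
```

```bash
python3 go.py 478.3 -314 72
```

```text
t 22.62 tcp [ 476.3 -313.7   71.8] psi -61.8 tilt 0.16 F [-7.7 -0.8  7. ] Mz [ 0.3   1.65 -0.09] open 61.2 grip 58.0 j [-38.  10.  99.  -0.  72.  23.]
tool delta mm [ 1.6  1.2 -0.2]
```

Call:
jog_arm(steps=[{"fingers": 50,"linear": [0,0,0],"angular": [0,0,5]},{"fingers": 50,"linear": [0,0,0],"angular": [0,0,5]},{"fingers": 50,"linear": [0,0,0],"angular": [0,0,5]},{"fingers": 50,"linear": [0,0,0],"angular": [0,0,5]},{"fingers": 50,"linear": [0,0,0],"angular": [0,0,0]}])

```text
t: 23.25
tcp_pos: [0.4786, -0.3128, 0.0723]
eef_rot: [0.997, 0.073, 0.001, -0.0]
wrist_force: [1.0, 4.9, 4.9]
opening: 0.0613
grasp_force: 58.0
```

```bash
python3 go.py 478.3 -314 72
```

```text
t 23.25 tcp [ 478.6 -312.8   72.3] psi -81.66 tilt 0.09 F [1.  4.9 4.9] Mz [ 1.2  -0.23  0.19] open 61.3 grip 58.0 j [-38.  10.  98.   0.  72.  43.]
tool delta mm [-0.5  1.2  0.3]
```

Call:
jog_arm(steps=[{"fingers": 50,"linear": [0,0,0],"angular": [0,0,5]},{"fingers": 50,"linear": [0,0,0],"angular": [0,0,5]},{"fingers": 50,"linear": [0,0,0],"angular": [0,0,0]}])

```text
t: 23.62
tcp_pos: [0.4788, -0.3128, 0.0726]
eef_rot: [1.0, -0.014, 0.001, -0.0]
wrist_force: [1.6, 5.8, 6.5]
opening: 0.061
grasp_force: 58.0
```

```bash
python3 go.py 478.3 -314 72
```

```text
t 23.62 tcp [ 478.8 -312.8   72.6] psi -91.65 tilt 0.11 F [1.6 5.8 6.5] Mz [ 1.22 -0.3   0.17] open 61.0 grip 58.0 j [-38.  10.  98.   0.  72.  53.]
tool delta mm [-0.5  1.2  0.6]
```

Call:
jog_arm(steps=[{"fingers": 50,"linear": [0,0,0],"angular": [0,0,5]},{"fingers": 50,"linear": [0,0,0],"angular": [0,0,5]},{"fingers": 50,"linear": [0,0,0],"angular": [0,0,0]}])

```text
t: 24.0
tcp_pos: [0.4794, -0.313, 0.0728]
eef_rot: [0.995, -0.102, 0.002, -0.0]
wrist_force: [3.4, 5.7, 5.2]
opening: 0.0612
grasp_force: 58.0
```

```bash
python3 go.py 478.3 -314 72; python3 - <<'E'
from seg import *
d=snap('scene','s7')
cv2.imwrite('pics/s7c.png',cv2.resize(d['image'][190:290,160:300,::-1],(800,571),interpolation=cv2.INTER_CUBIC))
E
```

```text
t 24.0 tcp [ 479.4 -313.    72.8] psi -101.68 tilt 0.18 F [3.4 5.7 5.2] Mz [ 1.14 -0.66 -0.14] open 61.2 grip 58.0 j [-38.  10.  98.   0.  72.  63.]
tool delta mm [-0.9  1.2  0.8]
```

View pics/s7c.png

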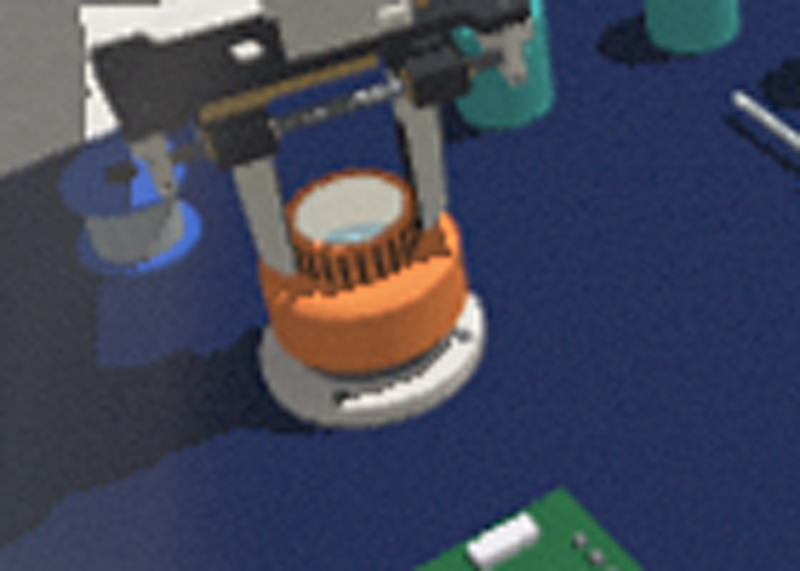

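```bash
python3 - <<'E'
from seg import *
d=load('s7'); im=d['image'][:,:,::-1].copy(); S=5.714
big=cv2.resize(im[190:290,160:300],(800,571),interpolation=cv2.INTER_CUBIC)
def circ(z,r,c,x=.478,y=-.3137):
    a=np.linspace(0,2*np.pi,80); p=proj(d,np.c_[x+r*np.cos(a),y+r*np.sin(a),0*a+z]); p=((p-[160,190]+.5)*S-.5).astype(np.int32)
    cv2.polylines(big,[p],True,c,1)
for z0,c in((.030,(0,255,0)),): 
    circ(z0,.048,c);circ(z0+.038,.048,c);circ(z0+.062,.031,c)
circ(.014,.055,(255,255,0)); circ(0,.055,(255,255,0))
cv2.imwrite('pics/s7o.png',big)
E
```

```text
(no output)
```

View pics/s7o.png

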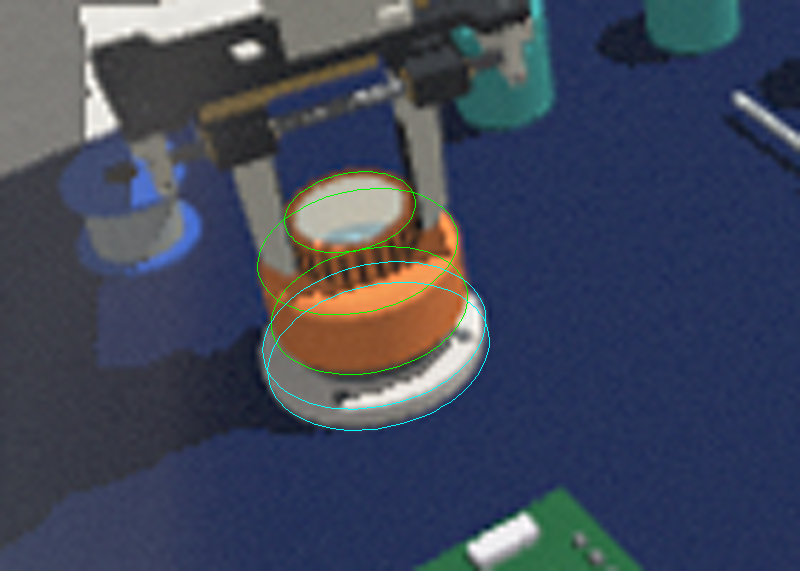

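The overlay shows the ring origin at 30 mm above the cell's, with edges matching to about 1 px, so it is down on the lens. Next: is it tight? I'll check joint 6 torque during a further turn.

Call:
jog_arm(steps=[{"fingers": 50,"linear": [0,0,0],"angular": [0,0,6]},{"fingers": 50,"linear": [0,0,0],"angular": [0,0,6]}], squeeze=60)

```text
t: 24.3
tcp_pos: [0.4797, -0.3134, 0.0731]
eef_rot: [0.979, -0.205, 0.002, 0.0]
wrist_force: [1.1, 5.5, 6.0]
opening: 0.0614
grasp_force: 60.0
```

```bash
echo "print(s['effort'].round(2))">>go.py; python3 go.py 478.3 -314 72
```

```text
t 24.3 tcp [ 479.7 -313.4   73.1] psi -113.7 tilt 0.22 F [1.1 5.5 6. ] Mz [ 0.98 -0.25  1.47] open 61.4 grip 60.0 j [-38.  10.  98.   0.  72.  75.]
tool delta mm [-1.1  1.1  1.1]
[ -4.69 -50.99 -41.95  -1.56   0.27  -0.29]
```

Call:
jog_arm(steps=[{"fingers": 50,"linear": [0,0,0],"angular": [0,0,6]},{"fingers": 50,"linear": [0,0,0],"angular": [0,0,6]}])

```text
t: 24.55
tcp_pos: [0.4799, -0.3139, 0.0734]
eef_rot: [0.952, -0.307, 0.002, 0.0]
wrist_force: [4.5, 1.7, 3.5]
opening: 0.061
grasp_force: 60.0
```

```bash
python3 go.py 478.3 -314 72
```

```text
t 24.55 tcp [ 479.9 -313.9   73.4] psi -125.7 tilt 0.27 F [4.5 1.7 3.5] Mz [ 0.38 -1.02  1.52] open 61.0 grip 60.0 j [-38.  10.  98.   0.  72.  87.]
tool delta mm [-1.3  1.   1.4]
[ -3.91 -50.09 -41.56  -1.11   0.46  -0.28]
```

While turning, torque is 1.5 Nm and z doesn't change, so the pads seem to slip on a stopped ring. I'll let go, clear the view and read the mark.

Call:
jog_arm(steps=[{"fingers": 88,"linear": [0,0,0],"angular": [0,0,0]},{"fingers": 88,"linear": [0,0,0],"angular": [0,0,0]},{"fingers": 88,"linear": [0,0,0],"angular": [0,0,0]},{"fingers": 88,"linear": [0,0,-20],"angular": [0,0,0]},{"fingers": 88,"linear": [0,0,-40],"angular": [0,0,0]},{"fingers": 88,"linear": [0,0,-40],"angular": [0,0,-10]},{"fingers": 88,"linear": [0,-40,-20],"angular": [0,0,-10]},{"fingers": 88,"linear": [0,-40,0],"angular": [0,0,-10]},{"fingers": 88,"linear": [0,-40,0],"angular": [0,0,-10]},{"fingers": 88,"linear": [0,-40,0],"angular": [0,0,-10]},{"fingers": 88,"linear": [20,-40,0],"angular": [0,0,-10]},{"fingers": 88,"linear": [20,-20,0],"angular": [0,0,-10]},{"fingers": 88,"linear": [0,0,0],"angular": [0,0,0]}])

```text
t: 26.18
tcp_pos: [0.5272, -0.0875, 0.1934]
eef_rot: [0.955, 0.296, 0.001, 0.0]
wrist_force: [0.4, -0.6, 0.3]
opening: 0.0879
grasp_force: 0.0
```

```bash
python3 go.py 460 -10 200; python3 - <<'E'
from seg import *
d=snap('top','t8'); d0=load('t0'); snap('scene','s8')
a=cv2.resize(d0['image'][150:210,365:430,::-1],(390,360),interpolation=cv2.INTER_CUBIC)
b=cv2.resize(d['image'][200:260,430:495,::-1],(390,360),interpolation=cv2.INTER_CUBIC)
cv2.imwrite('pics/t8c.png',np.hstack([a,b]))
E
```

```text
t 26.18 tcp [527.2 -87.5 193.4] psi -55.52 tilt 0.1 F [ 0.4 -0.6  0.3] Mz [-0.06  0.02  0.04] open 87.9 grip 0.0 j [-15.  -2.  98.   0.  84.  41.]
tool delta mm [ -11.5 -102.    -6.8]
[  1.62 -46.78 -48.68   0.46  -0.06  -1.24]
```

View pics/t8c.png

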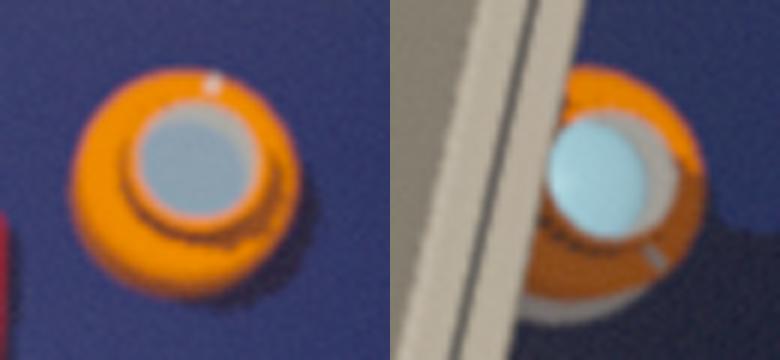

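```bash
python3 - <<'E'
from seg import *
p=ray(load('t0'),(400.3,164),.038)[0]-[.612,-.150,.038]; q=ray(load('t8'),(474,242.9),.068)[0]-[.4778,-.3137,.068]
f=lambda v:(np.degrees(np.arctan2(v[1],v[0])),np.hypot(v[0],v[1])); print(f(p),f(q))
E
```

```text
(np.float64(-16.495397745254454), np.float64(0.04472205758359964)) (np.float64(-141.59553854880892), np.float64(0.04020653866174649))
```

Mark yaw is -142°. The regrip turned the tool 84° clockwise without moving the ring, so it hit its hard stop about 20° after touching the lens: snug. Now the spares. First re-check the lens can position.

```bash
python3 - <<'E'
from seg import *
Y=((18,120,90),(35,255,255))
for n in('t8','s8'):
    d=load(n); u=proj(d,[.449,-.007,.066])[0]; r=blob(d,u,*Y,25); print(n,r and (r[0],r[1],ray(d,r[2][0],.066)[0].round(4)))
    u=proj(d,[.4617,.352,.07])[0]; r=blob(d,u,(0,0,120),(179,70,255),18); print(r and (r[0],r[1],ray(d,r[2][0],.07)[0].round(4)))
# battery fit by silhouette of grey+red in t0: project box outline to compare
d=load('t0'); h=cv2.cvtColor(d['image'],cv2.COLOR_RGB2HSV); m=cv2.inRange(h,(0,0,70),(179,110,255)); w=np.zeros_like(m); w[232:280,235:283]=255; m&=w
n,l,s,c=cv2.connectedComponentsWithStats(m); i=1+np.argmax(s[1:,4]); m=(l==i).astype(np.uint8)
from scipy.optimize import minimize
def box(p,zs=(.064,)):
    x,y,a=p; k=np.array([[30,23],[-30,23],[-30,-23],[30,-23]])/1e3; co,si=np.cos(a),np.sin(a); q=k@np.array([[co,si],[-si,co]])+[x,y]
    return np.vstack([np.c_[q,np.full(4,z)] for z in zs])
def cost(p):
    img=np.zeros(m.shape,np.uint8); img8=np.zeros((m.shape[0]*8,m.shape[1]*8),np.uint8)
    pts=proj(d,box(p)); sub=((pts-[235,232]+.5)*8).astype(np.int32); I=np.zeros((384,384),np.uint8); cv2.fillConvexPoly(I,sub,1)
    M=cv2.resize(m[232:280,235:283],(384,384),interpolation=cv2.INTER_NEAREST); return float((I!=M).mean())
r=min((minimize(cost,[.405,.197,np.radians(a)],method='Nelder-Mead',options=dict(initial_simplex=np.array([[.405,.197,np.radians(a)],[.411,.197,np.radians(a)],[.405,.203,np.radians(a)],[.405,.197,np.radians(a+8)]]))) for a in(30,38)),key=lambda r:r.fun)
print('batt',r.x[:2],np.degrees(r.x[2]),r.fun,m.sum()/48**2)
E
python3 go.py 449 -7.5 38 6.3
```

```text
t8 (array([324.22, 234.48]), np.int32(50), array([0.4586, 0.0335, 0.066 ]))
(array([198.80349345, 229.35371179]), np.int32(229), array([0.4634, 0.3529, 0.07  ]))
s8 (array([309.28787879, 185.77272727]), np.int32(66), array([0.4513, 0.0226, 0.066 ]))
(array([385.29473684, 140.37368421]), np.int32(190), array([0.4095, 0.4345, 0.07  ]))
batt [0.37527748 0.21545189] 58.61528121435382 0.7874281141493056 0.9813368055555556
t 26.27 tcp [526.6 -89.5 192.8] psi -55.83 tilt 0.07 F [ 0.8 -0.5  1.1] Mz [-0.05  0.02 -0.02] open 88.2 grip 0.0 j [-15.  -2.  98.  -0.  84.  41.]
tool delta mm [ -18.2 -111.6  154.7]
tool z turn deg -62.133726351510454
[ 1.090e+00 -4.704e+01 -4.885e+01  2.000e-01 -2.000e-02 -1.600e-01]
```

The lens can has been knocked to about (0.453, 0.021), consistent in both views. Approaching it there.

Call:
jog_arm(steps=[{"fingers": 84,"linear": [0,0,0],"angular": [0,0,-10.5]},{"fingers": 84,"linear": [0,0,0],"angular": [0,0,-10.5]},{"fingers": 84,"linear": [0,0,0],"angular": [0,0,-10.5]},{"fingers": 84,"linear": [0,0,0],"angular": [0,0,-10.5]},{"fingers": 84,"linear": [0,0,0],"angular": [0,0,-10.5]},{"fingers": 84,"linear": [0,0,0],"angular": [0,0,-9.6]},{"fingers": 84,"linear": [40,-20,20],"angular": [0,0,0]},{"fingers": 84,"linear": [40,-20,30],"angular": [0,0,0]},{"fingers": 84,"linear": [38,-21,30],"angular": [0,0,0]},{"fingers": 84,"linear": [0,0,0],"angular": [0,0,0]},{"fingers": 84,"linear": [0,0,0],"angular": [0,0,0]}], squeeze=30)

```text
t: 27.65
tcp_pos: [0.4537, 0.0203, 0.1129]
eef_rot: [0.667, 0.745, 0.0, 0.001]
wrist_force: [1.6, -0.2, 0.2]
opening: 0.0842
grasp_force: 0.0
```

```bash
python3 go.py 453 21 38 6.3; python3 - <<'E'
from seg import *
Y=((18,120,90),(35,255,255))
for n,c in(('t9','top'),('s9','scene')):
    d=snap(c,n); u=proj(d,[.453,.021,.066])[0]; r=blob(d,u,*Y,20); print(n,r and (r[0],r[1],r[2] and ray(d,r[2][0],.066)[0].round(4)))
E
```

```text
t 27.65 tcp [453.7  20.3 112.9] psi 6.27 tilt 0.11 F [ 1.6 -0.2  0.2] Mz [-0.05 -0.03  0.04] open 84.2 grip 0.0 j [ -4. -11. 115.  -0.  76. -10.]
tool delta mm [ 0.8 -0.8 74.9]
tool z turn deg -0.02823725427214363
[  0.8  -35.79 -44.63   0.15   0.18   0.06]
t9 None
s9 (array([309.31343284, 185.82089552]), np.int32(67), array([0.4514, 0.0225, 0.066 ]))
```

Call:
jog_arm(steps=[{"fingers": 84,"linear": [1,-1,30],"angular": [0,0,0]},{"fingers": 84,"linear": [0,0,30],"angular": [0,0,0]},{"fingers": 84,"linear": [0,0,15],"angular": [0,0,0]},{"fingers": 84,"linear": [0,0,0],"angular": [0,0,0]},{"fingers": 45,"linear": [0,0,0],"angular": [0,0,0]},{"fingers": 45,"linear": [0,0,0],"angular": [0,0,0]},{"fingers": 45,"linear": [0,0,0],"angular": [0,0,0]},{"fingers": 45,"linear": [0,0,0],"angular": [0,0,0]},{"fingers": 45,"linear": [0,0,0],"angular": [0,0,0]},{"fingers": 45,"linear": [0,0,0],"angular": [0,0,0]}])

```text
t: 29.0
tcp_pos: [0.4526, 0.0223, 0.0376]
eef_rot: [0.667, 0.745, 0.001, 0.001]
wrist_force: [0.4, 0.8, 6.7]
opening: 0.0556
grasp_force: 30.0
```

```bash
python3 go.py 645 27.5 120 6.3
```

```text
t 29.0 tcp [452.6  22.3  37.6] psi 6.38 tilt 0.11 F [0.4 0.8 6.7] Mz [-0.05 -0.16  0.05] open 55.6 grip 30.0 j [ -4.  -6. 118.   0.  67. -10.]
tool delta mm [-16.3 192.  -82. ]
tool z turn deg 0.08482313123407792
[-1.000e-01 -3.553e+01 -4.032e+01 -0.000e+00  2.600e-01  3.000e-02]
```

Can gripped. Lift it and move over the tray, refining the tray pose meanwhile.

Call:
jog_arm(steps=[{"fingers": 45,"linear": [0,0,-20],"angular": [0,0,0]},{"fingers": 45,"linear": [0,0,-30],"angular": [0,0,0]},{"fingers": 45,"linear": [0,0,-32],"angular": [0,0,0]},{"fingers": 45,"linear": [-4,45,0],"angular": [0,0,0]},{"fingers": 45,"linear": [-4,50,0],"angular": [0,0,0]},{"fingers": 45,"linear": [-4,50,0],"angular": [0,0,0]},{"fingers": 45,"linear": [-4,47,0],"angular": [0,0,0]},{"fingers": 45,"linear": [0,0,0],"angular": [0,0,0]},{"fingers": 45,"linear": [0,0,0],"angular": [0,0,0]}])

```text
t: 30.12
tcp_pos: [0.6431, 0.0278, 0.1174]
eef_rot: [0.667, 0.745, -0.001, -0.001]
wrist_force: [-1.1, -0.3, -2.6]
opening: 0.0554
grasp_force: 30.0
```

```bash
python3 - <<'E'
from seg import *
from scipy.optimize import minimize
def fit(d,pts3,p0,mask,roi,step):
    x0,y0,x1,y1=roi; S=6; M=cv2.resize(mask[y0:y1,x0:x1],None,fx=S,fy=S,interpolation=cv2.INTER_NEAREST)
    def cost(p):
        a=p[2]; c,s=np.cos(a),np.sin(a); q=pts3.copy(); q[:,:2]=pts3[:,:2]@np.array([[c,s],[-s,c]])+p[:2]
        u=((proj(d,q)-[x0,y0]+.5)*S).astype(np.float32); I=np.zeros_like(M); cv2.fillConvexPoly(I,cv2.convexHull(u).astype(np.int32),1); return float((I!=M).sum())/M.sum()
    P=np.array([p0]+[np.add(p0,e) for e in np.eye(3)*step]); return minimize(cost,p0,method='Nelder-Mead',options=dict(initial_simplex=P))
def bx(a,b,h): return np.array([[i*a/2,j*b/2,k*h] for i in(-1,1) for j in(-1,1) for k in(0,1)])
def mask(d,uv,lo,hi,close=7):
    h=cv2.cvtColor(d['image'],cv2.COLOR_RGB2HSV); m=cv2.inRange(h,lo,hi); m=cv2.morphologyEx(m,cv2.MORPH_OPEN,np.ones((2,2)))
    n,l,s,c=cv2.connectedComponentsWithStats(m); i=l[uv[1],uv[0]]; return (l==i).astype(np.uint8)
d=load('t0')
for y,x in((170,298),(160,246),(183,300),(256,259),(252,265),(262,240),(190,300)): print((x,y),cv2.cvtColor(d['image'],cv2.COLOR_RGB2HSV)[y,x],d['image'][y,x])
m=mask(d,(298,170),(100,150,85),(116,255,255)); c=cv2.findContours(m,0,1)[0]; m=cv2.fillConvexPoly(np.zeros_like(m),cv2.convexHull(max(c,key=len)),1); print(m.sum())
r=fit(d,bx(.078,.290,.032),[.635,.112,.11],m,(230,140,365,200),[.006,.006,.05]); print('tray top',r.x[:2].round(4),np.degrees(r.x[2]).round(2),r.fun)
s=load('s0'); ms=mask(s,(368,215),(100,150,85),(116,255,255)); c=cv2.findContours(ms,0,1)[0]; ms=cv2.fillConvexPoly(np.zeros_like(ms),cv2.convexHull(max(c,key=len)),1)
r=fit(s,bx(.078,.290,.032),[.635,.112,.11],ms,(320,180,415,250),[.006,.006,.05]); print('tray scene',r.x[:2].round(4),np.degrees(r.x[2]).round(2),r.fun)
h=cv2.cvtColor(d['image'],cv2.COLOR_RGB2HSV); m=((h[:,:,1]<130)&(h[:,:,2]>60)|((h[:,:,0]<20)|(h[:,:,0]>165))&(h[:,:,2]>45)).astype(np.uint8); w=np.zeros_like(m); w[235:278,240:280]=1; m&=w
n,l,st,c=cv2.connectedComponentsWithStats(m); i=1+np.argmax(st[1:,4]); m=(l==i).astype(np.uint8); print(st[i])
r=fit(d,bx(.06,.046,.064),[.405,.197,.6],m,(235,230,285,285),[.006,.006,.1]); print('batt',r.x[:2].round(4),np.degrees(r.x[2]).round(2),r.fun)
E
python3 go.py 645 27.5 43 6.3
```

```text
(298, 170) [107 178 213] [ 64 128 213]
(246, 160) [108 186 178] [ 48  98 178]
(300, 183) [110 187 139] [ 37  70 139]
(259, 256) [  4  60 192] [192 153 147]
(265, 252) [150  19 120] [120 111 120]
(240, 262) [114 101 142] [ 86  98 142]
(300, 190) [114 120 127] [ 67  80 127]
3459
tray top [0.6368 0.1117] 6.06 0.03855481674215412
tray scene [0.6422 0.1166] 5.26 0.1297105672105672
[ 240  235   40   43 1720]
batt [0.3933 0.2124] 26.81 0.6650516795865633
t 30.12 tcp [643.1  27.8 117.4] psi 6.39 tilt 0.17 F [-1.1 -0.3 -2.6] Mz [-0.04 -0.06  0.05] open 55.4 grip 30.0 j [-2. 18. 84. -0. 78. -8.]
tool delta mm [-0.6  2.1 74.4]
tool z turn deg 0.08710262752040698
[ -0.09 -63.23 -48.94   0.07  -0.07   0.  ]
```

Tray from the top view: (0.637, 0.112), yaw 6.1°. Lower the can in.

Call:
jog_arm(steps=[{"fingers": 45,"linear": [0,3,20],"angular": [0,0,0]},{"fingers": 45,"linear": [0,0,20],"angular": [0,0,0]},{"fingers": 45,"linear": [0,0,15],"angular": [0,0,0]},{"fingers": 45,"linear": [0,0,10],"angular": [0,0,0]},{"fingers": 45,"linear": [0,0,7],"angular": [0,0,0]},{"fingers": 45,"linear": [0,0,0],"angular": [0,0,0]}])

```text
t: 30.88
tcp_pos: [0.647, 0.0281, 0.0463]
eef_rot: [0.667, 0.745, -0.0, -0.0]
wrist_force: [1.2, -0.3, -1.9]
opening: 0.0555
grasp_force: 30.0
```

```bash
python3 go.py 646 27.5 43 6.3
```

```text
t 30.88 tcp [647.   28.1  46.3] psi 6.38 tilt 0.04 F [ 1.2 -0.3 -1.9] Mz [-0.08 -0.05  0.02] open 55.5 grip 30.0 j [-2. 22. 86. -0. 71. -8.]
tool delta mm [-0.5 -1.   3.3]
tool z turn deg 0.07922755586570762
[-2.000e-02 -6.576e+01 -4.576e+01  7.000e-02 -1.300e-01  0.000e+00]
```

Call:
jog_arm(steps=[{"fingers": 45,"linear": [0,-0.5,2],"angular": [0,0,0]},{"fingers": 45,"linear": [0,0,1],"angular": [0,0,0]},{"fingers": 45,"linear": [0,0,0],"angular": [0,0,0]},{"fingers": 80,"linear": [0,0,0],"angular": [0,0,0]},{"fingers": 80,"linear": [0,0,0],"angular": [0,0,0]},{"fingers": 80,"linear": [0,0,0],"angular": [0,0,0]},{"fingers": 80,"linear": [0,0,-30],"angular": [0,0,0]},{"fingers": 80,"linear": [0,0,-40],"angular": [0,0,0]},{"fingers": 80,"linear": [0,0,-30],"angular": [0,0,0]},{"fingers": 84,"linear": [0,-40,0],"angular": [0,0,0]},{"fingers": 84,"linear": [0,-50,0],"angular": [0,0,0]},{"fingers": 84,"linear": [0,-50,0],"angular": [0,0,0]},{"fingers": 84,"linear": [0,0,0],"angular": [0,0,0]}])

```text
t: 32.5
tcp_pos: [0.5037, 0.0125, 0.1424]
eef_rot: [0.667, 0.745, -0.001, -0.001]
wrist_force: [0.3, -0.3, 0.5]
opening: 0.0836
grasp_force: 0.0
```

```bash
python3 go.py 405 197 38 34; python3 - <<'E'
from seg import *
d=snap('top','t10'); s=snap('scene','s10')
Y=((18,120,90),(35,255,255))
for n,d_ in(('t',d),('s',s)):
    u=proj(d_,[.646,.0275,.071])[0]; r=blob(d_,u,*Y,18); print(n,r and (r[0],r[1],ray(d_,r[2][0],.071)[0].round(4)))
a=cv2.resize(d['image'][135:285,185:365,::-1],(720,600),interpolation=cv2.INTER_CUBIC)
cv2.imwrite('pics/t10c.png',a)
E
```

```text
t 32.5 tcp [503.7  12.5 142.4] psi 6.36 tilt 0.18 F [ 0.3 -0.3  0.5] Mz [ 0.   -0.12 -0.04] open 83.6 grip 0.0 j [ -4.  -4. 106.  -0.  79. -11.]
tool delta mm [194.3 -77.3 104.8]
tool z turn deg -27.635700202300022
[-6.000e-02 -4.512e+01 -4.557e+01 -2.000e-02  5.600e-01 -1.500e-01]
t None
s (array([351.91764706, 209.82352941]), np.int32(85), array([0.6443, 0.0276, 0.071 ]))
```

View pics/t10c.png

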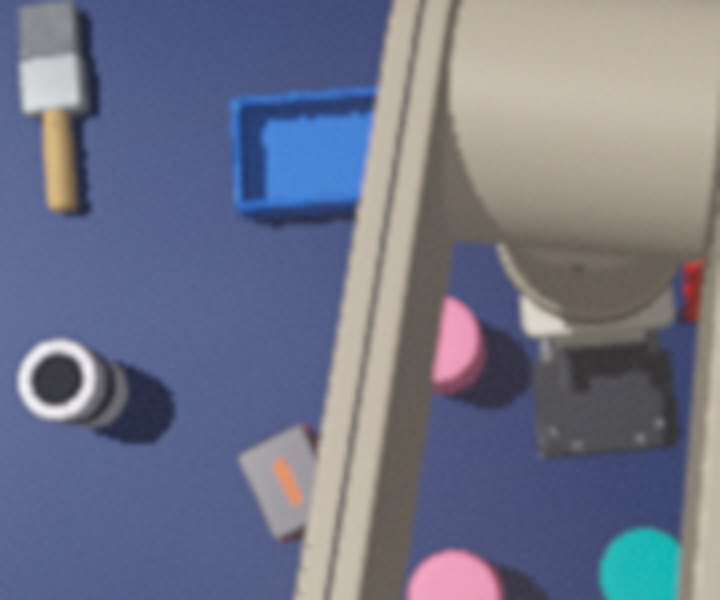

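The can stands in the tray. The battery is at crop (288,481) with its long side from (238,460) to (283,541). The eyepiece is at (60,380).

```bash
python3 - <<'E'
from seg import *
d=load('t10'); P=lambda x,y:(185+x/4-.4,135+y/4-.4)
p=ray(d,[P(288,481),P(238,460),P(283,541),P(300,427)],.064); print(p.round(4)); v=p[1]-p[2]; w=p[3]-p[1]
print(np.degrees(np.arctan2(v[1],v[0])),np.hypot(*v[:2]),np.degrees(np.arctan2(-w[0],w[1]))-180,np.hypot(*w[:2]))
r=blob(load('t0'),(258.5,255.5),(0,70,150),(15,255,255),10); print(r[0],ray(load('t0'),r[0],.064))
E
```

```text
[[0.4035 0.2021 0.064 ]
 [0.4158 0.2346 0.064 ]
 [0.3662 0.2031 0.064 ]
 [0.4376 0.1964 0.064 ]]
32.42449175229251 0.0587345210727311 -330.25198717070725 0.04398480288650559
[256.53846154 254.76923077] [[0.40369544 0.20225749 0.064     ]]
```

Call:
jog_arm(steps=[{"fingers": 88,"linear": [0,0,0],"angular": [0,0,-8.2]},{"fingers": 88,"linear": [0,0,0],"angular": [0,0,-8.2]},{"fingers": 88,"linear": [0,0,0],"angular": [0,0,-8.2]},{"fingers": 88,"linear": [50,3,0],"angular": [0,0,0]},{"fingers": 88,"linear": [55,3,0],"angular": [0,0,0]},{"fingers": 88,"linear": [55,3,0],"angular": [0,0,0]},{"fingers": 88,"linear": [53,2,0],"angular": [0,0,0]},{"fingers": 88,"linear": [0,0,30],"angular": [0,0,0]},{"fingers": 88,"linear": [0,0,0],"angular": [0,0,0]},{"fingers": 88,"linear": [0,0,0],"angular": [0,0,0]}])

```text
t: 33.85
tcp_pos: [0.4086, 0.2008, 0.1148]
eef_rot: [0.493, 0.87, 0.0, 0.0]
wrist_force: [0.1, -0.4, 0.4]
opening: 0.088
grasp_force: 0.0
```

```bash
python3 go.py 403 201 38 31
```

```text
t 33.85 tcp [408.6 200.8 114.8] psi 30.94 tilt 0.04 F [ 0.1 -0.4  0.4] Mz [-0.02 -0.13  0.02] open 88.0 grip 0.0 j [ 20. -11. 115.  -0.  77. -11.]
tool delta mm [ 3.1 -4.7 76.8]
tool z turn deg -0.0599803141706623
[  0.56 -35.89 -45.85   0.11   0.05   0.  ]
```

Call:
jog_arm(steps=[{"fingers": 88,"linear": [3,-4.7,10],"angular": [0,0,0]},{"fingers": 88,"linear": [0,0,30],"angular": [0,0,0]},{"fingers": 88,"linear": [0,0,25],"angular": [0,0,0]},{"fingers": 88,"linear": [0,0,12],"angular": [0,0,0]},{"fingers": 88,"linear": [0,0,0],"angular": [0,0,0]},{"fingers": 45,"linear": [0,0,0],"angular": [0,0,0]},{"fingers": 45,"linear": [0,0,0],"angular": [0,0,0]},{"fingers": 45,"linear": [0,0,0],"angular": [0,0,0]},{"fingers": 45,"linear": [0,0,0],"angular": [0,0,0]},{"fingers": 45,"linear": [0,0,0],"angular": [0,0,0]},{"fingers": 45,"linear": [0,0,0],"angular": [0,0,0]}], squeeze=35)

```text
t: 35.22
tcp_pos: [0.4024, 0.2012, 0.0375]
eef_rot: [0.493, 0.87, 0.001, 0.0]
wrist_force: [-0.9, -0.0, 6.1]
opening: 0.06
grasp_force: 34.7
```

```bash
python3 go.py
```

```text
t 35.23 tcp [402.4 201.2  37.5] psi 30.98 tilt 0.08 F [-0.9 -0.   6.1] Mz [ 0.03 -0.12  0.04] open 60.0 grip 34.7 j [ 20.  -6. 119.   0.  67. -11.]
[-1.300e-01 -3.533e+01 -4.092e+01 -3.000e-02 -3.000e-02  1.000e-02]
```

Call:
jog_arm(steps=[{"fingers": 45,"linear": [0,0,-22],"angular": [0,0,0]},{"fingers": 45,"linear": [0,0,-35],"angular": [0,0,0]},{"fingers": 45,"linear": [0,0,-35],"angular": [0,0,0]},{"fingers": 45,"linear": [0,0,0],"angular": [0,0,8.3]},{"fingers": 45,"linear": [0,0,0],"angular": [0,0,8.3]},{"fingers": 45,"linear": [0,0,0],"angular": [0,0,8.3]},{"fingers": 45,"linear": [-20,40,0],"angular": [0,0,0]},{"fingers": 45,"linear": [-24,46,0],"angular": [0,0,0]},{"fingers": 45,"linear": [-24,46,0],"angular": [0,0,0]},{"fingers": 45,"linear": [-24,46,0],"angular": [0,0,0]},{"fingers": 45,"linear": [-22,45,0],"angular": [0,0,0]},{"fingers": 45,"linear": [0,0,0],"angular": [0,0,0]},{"fingers": 45,"linear": [0,0,0],"angular": [0,0,0]}])

```text
t: 36.85
tcp_pos: [0.6346, 0.1111, 0.1274]
eef_rot: [0.669, 0.743, -0.001, -0.001]
wrist_force: [0.5, 0.1, -1.7]
opening: 0.06
grasp_force: 34.7
```

```bash
python3 go.py 637 112 43 6.1
```

```text
t 36.85 tcp [634.6 111.1 127.4] psi 6.06 tilt 0.16 F [ 0.5  0.1 -1.7] Mz [-0.09 -0.1   0.03] open 60.0 grip 34.7 j [ 5. 18. 83.  0. 79. -1.]
tool delta mm [ 0.6  2.8 84.4]
tool z turn deg -0.0394408865196052
[-9.800e-01 -6.360e+01 -4.941e+01 -2.000e-02 -9.000e-02 -2.000e-02]
```

Call:
jog_arm(steps=[{"fingers": 45,"linear": [0.5,1.8,25],"angular": [0,0,0]},{"fingers": 45,"linear": [0,0,25],"angular": [0,0,0]},{"fingers": 45,"linear": [0,0,12],"angular": [0,0,0]},{"fingers": 45,"linear": [0,0,6],"angular": [0,0,0]},{"fingers": 45,"linear": [0,0,4],"angular": [0,0,0]},{"fingers": 45,"linear": [0,0,0],"angular": [0,0,0]}])

```text
t: 37.6
tcp_pos: [0.6377, 0.1119, 0.0574]
eef_rot: [0.669, 0.744, 0.0, 0.0]
wrist_force: [-0.0, -0.7, -2.1]
opening: 0.0601
grasp_force: 34.7
```

```bash
python3 go.py 637 112 43 6.1
```

```text
t 37.6 tcp [637.7 111.9  57.4] psi 6.08 tilt 0.05 F [-0.  -0.7 -2.1] Mz [-0.02 -0.09 -0.05] open 60.1 grip 34.7 j [ 5. 22. 86. -0. 72. -1.]
tool delta mm [ 0.1 -0.7 14.4]
tool z turn deg -0.015661057039486614
[ 6.000e-02 -6.590e+01 -4.641e+01  8.000e-02 -7.000e-02  0.000e+00]
```

Call:
jog_arm(steps=[{"fingers": 45,"linear": [0,-0.5,6],"angular": [0,0,0]},{"fingers": 45,"linear": [0,0,5],"angular": [0,0,0]},{"fingers": 45,"linear": [0,0,3],"angular": [0,0,0]},{"fingers": 45,"linear": [0,0,0],"angular": [0,0,0]}])

```text
t: 38.1
tcp_pos: [0.6369, 0.1118, 0.0427]
eef_rot: [0.669, 0.744, -0.0, -0.0]
wrist_force: [0.4, -0.2, -2.4]
opening: 0.0602
grasp_force: 34.7
```

```bash
python3 go.py 462 352 38 6.1
```

```text
t 38.1 tcp [636.9 111.8  42.7] psi 6.08 tilt 0.01 F [ 0.4 -0.2 -2.4] Mz [-0.07 -0.15  0.01] open 60.2 grip 34.7 j [ 5. 23. 86. -0. 71. -1.]
tool delta mm [ 257.4 -148.4    4.7]
tool z turn deg -0.02054193463353826
[ 1.000e-02 -6.635e+01 -4.603e+01  7.000e-02  1.100e-01  0.000e+00]
```

Call:
jog_arm(steps=[{"fingers": 82,"linear": [0,0,0],"angular": [0,0,0]},{"fingers": 82,"linear": [0,0,0],"angular": [0,0,0]},{"fingers": 82,"linear": [0,0,0],"angular": [0,0,0]},{"fingers": 82,"linear": [0,0,-30],"angular": [0,0,0]},{"fingers": 82,"linear": [0,0,-40],"angular": [0,0,0]},{"fingers": 84,"linear": [0,0,-30],"angular": [0,0,0]},{"fingers": 84,"linear": [40,-23,0],"angular": [0,0,0]},{"fingers": 84,"linear": [45,-26,0],"angular": [0,0,0]},{"fingers": 84,"linear": [45,-26,0],"angular": [0,0,0]},{"fingers": 84,"linear": [45,-26,0],"angular": [0,0,0]},{"fingers": 84,"linear": [45,-26,0],"angular": [0,0,0]},{"fingers": 84,"linear": [37,-21,0],"angular": [0,0,0]},{"fingers": 84,"linear": [0,0,30],"angular": [0,0,0]},{"fingers": 84,"linear": [0,0,0],"angular": [0,0,0]},{"fingers": 84,"linear": [0,0,0],"angular": [0,0,0]}])

```text
t: 39.98
tcp_pos: [0.463, 0.3514, 0.1135]
eef_rot: [0.669, 0.743, 0.0, 0.0]
wrist_force: [0.3, 0.1, 1.3]
opening: 0.0839
grasp_force: 0.0
```

```bash
python3 go.py 462 352 38 6.1
```

```text
t 39.98 tcp [463.  351.4 113.5] psi 6.04 tilt 0.02 F [0.3 0.1 1.3] Mz [-0.07 -0.06  0.02] open 83.9 grip 0.0 j [32.  9. 95. -0. 76. 26.]
tool delta mm [ 0.7 -0.9 75.5]
tool z turn deg -0.05647021197810087
[ 5.300e-01 -5.351e+01 -4.552e+01  1.100e-01  2.000e-02 -0.000e+00]
```

Call:
jog_arm(steps=[{"fingers": 84,"linear": [0.7,-0.9,20],"angular": [0,0,0]},{"fingers": 84,"linear": [0,0,30],"angular": [0,0,0]},{"fingers": 84,"linear": [0,0,25],"angular": [0,0,0]},{"fingers": 84,"linear": [0,0,0],"angular": [0,0,0]},{"fingers": 40,"linear": [0,0,0],"angular": [0,0,0]},{"fingers": 40,"linear": [0,0,0],"angular": [0,0,0]},{"fingers": 40,"linear": [0,0,0],"angular": [0,0,0]},{"fingers": 40,"linear": [0,0,0],"angular": [0,0,0]},{"fingers": 40,"linear": [0,0,0],"angular": [0,0,0]},{"fingers": 40,"linear": [0,0,0],"angular": [0,0,0]}])

```text
t: 41.22
tcp_pos: [0.462, 0.3526, 0.0385]
eef_rot: [0.669, 0.744, 0.001, 0.0]
wrist_force: [0.7, -0.9, 5.1]
opening: 0.0493
grasp_force: 35.0
```

```bash
python3 go.py 628 196.5 130
```

```text
t 41.23 tcp [462.  352.6  38.5] psi 6.08 tilt 0.07 F [ 0.7 -0.9  5.1] Mz [-0.09 -0.05 -0.03] open 49.3 grip 35.0 j [32. 14. 98. -0. 68. 26.]
tool delta mm [-172.8  148.6  -91.4]
[ 2.200e-01 -5.332e+01 -4.153e+01  1.700e-01 -9.000e-02  2.000e-02]
```

Gripped at 49.3 mm. Carry it to the +y slot.

Call:
jog_arm(steps=[{"fingers": 40,"linear": [0,0,-22],"angular": [0,0,0]},{"fingers": 40,"linear": [0,0,-35],"angular": [0,0,0]},{"fingers": 40,"linear": [0,0,-33],"angular": [0,0,0]},{"fingers": 40,"linear": [-35,30,0],"angular": [0,0,0]},{"fingers": 40,"linear": [-46,40,0],"angular": [0,0,0]},{"fingers": 40,"linear": [-46,40,0],"angular": [0,0,0]},{"fingers": 40,"linear": [-46,39,0],"angular": [0,0,0]},{"fingers": 40,"linear": [0,0,0],"angular": [0,0,0]},{"fingers": 40,"linear": [0,0,0],"angular": [0,0,0]},{"fingers": 40,"linear": [0,0,0],"angular": [0,0,0]}])

```text
t: 42.48
tcp_pos: [0.6269, 0.1972, 0.1274]
eef_rot: [0.668, 0.744, -0.0, -0.0]
wrist_force: [-0.1, -0.0, -1.5]
opening: 0.0494
grasp_force: 35.0
```

```bash
python3 go.py 628 196.5 43.5
```

```text
t 42.48 tcp [626.9 197.2 127.4] psi 6.17 tilt 0.06 F [-0.1 -0.  -1.5] Mz [-0.06 -0.13 -0.06] open 49.4 grip 35.0 j [13. 19. 81.  0. 80.  7.]
tool delta mm [-0.8  1.1 83.9]
[-8.700e-01 -6.546e+01 -4.846e+01  3.000e-02 -0.000e+00  1.000e-02]
```

Call:
jog_arm(steps=[{"fingers": 40,"linear": [-0.8,1,25],"angular": [0,0,0]},{"fingers": 40,"linear": [0,0,25],"angular": [0,0,0]},{"fingers": 40,"linear": [0,0,15],"angular": [0,0,0]},{"fingers": 40,"linear": [0,0,10],"angular": [0,0,0]},{"fingers": 40,"linear": [0,0,5],"angular": [0,0,0]},{"fingers": 40,"linear": [0,0,2.5],"angular": [0,0,0]},{"fingers": 40,"linear": [0,0,0],"angular": [0,0,0]},{"fingers": 40,"linear": [0,0,0],"angular": [0,0,0]}])

```text
t: 43.48
tcp_pos: [0.6295, 0.1954, 0.0459]
eef_rot: [0.669, 0.744, 0.0, 0.0]
wrist_force: [0.1, -0.4, -1.7]
opening: 0.0495
grasp_force: 35.0
```

```bash
python3 go.py 628 196.5 43.5
```

```text
t 43.48 tcp [629.5 195.4  45.9] psi 6.07 tilt 0.06 F [ 0.1 -0.4 -1.7] Mz [-0.05 -0.11 -0.03] open 49.5 grip 35.0 j [13. 24. 84. -0. 72.  7.]
tool delta mm [ 1.3 -1.4  2.4]
[ 3.000e-02 -6.720e+01 -4.584e+01  8.000e-02  1.000e-02  0.000e+00]
```

Lower 2 mm more, release, lift and swing aside (toward the robot) for a final look.

Call:
jog_arm(steps=[{"fingers": 40,"linear": [0,-1.4,2],"angular": [0,0,0]},{"fingers": 40,"linear": [0,0,0],"angular": [0,0,0]},{"fingers": 75,"linear": [0,0,0],"angular": [0,0,0]},{"fingers": 75,"linear": [0,0,0],"angular": [0,0,0]},{"fingers": 75,"linear": [0,0,0],"angular": [0,0,0]},{"fingers": 75,"linear": [0,0,-30],"angular": [0,0,0]},{"fingers": 75,"linear": [0,0,-45],"angular": [0,0,0]},{"fingers": 75,"linear": [0,0,-45],"angular": [0,0,0]},{"fingers": 75,"linear": [30,-20,0],"angular": [0,0,0]},{"fingers": 75,"linear": [50,-30,0],"angular": [0,0,0]},{"fingers": 75,"linear": [50,-30,0],"angular": [0,0,0]},{"fingers": 75,"linear": [50,-30,0],"angular": [0,0,0]},{"fingers": 75,"linear": [50,-30,0],"angular": [0,0,0]},{"fingers": 75,"linear": [20,-20,0],"angular": [0,0,0]},{"fingers": 75,"linear": [0,0,0],"angular": [0,0,0]},{"fingers": 75,"linear": [0,0,0],"angular": [0,0,0]}])

```text
t: 45.48
tcp_pos: [0.4427, 0.4264, 0.1633]
eef_rot: [0.669, 0.744, 0.0, 0.0]
wrist_force: [1.0, -0.3, -0.4]
opening: 0.0752
grasp_force: 0.0
```

```bash
python3 - <<'E'
from seg import *
d=snap('top','t11'); s=snap('scene','s11')
a=cv2.resize(d['image'][130:270,230:490,::-1],(800,430),interpolation=cv2.INTER_CUBIC)
c=s['image'][150:270,200:440,::-1]; 
c=cv2.resize(c,(340,170),interpolation=cv2.INTER_CUBIC); o=np.zeros((600,800,3),np.uint8); o[:430]=a; o[430:,:340]=c
cv2.imwrite('pics/t11c.png',o)
P=lambda x,y:(x,y)
Y=((18,120,90),(35,255,255)); tc=np.array([.637,.112]); a=np.radians(6.06); M=np.array([[np.cos(a),np.sin(a)],[-np.sin(a),np.cos(a)]])
for n,w,lo,hi,z,win in(('can',(.646,.0275),*Y,.071,14),('batt',(.637,.112),(0,70,120),(15,255,255),.069,10)):
    for k,q in(('t',d),('s',s)):
        r=blob(q,proj(q,[*w,z])[0],lo,hi,win)
        if r: p=ray(q,r[0],z)[0]; print(n,k,r[1],p.round(4),'in tray',(M@(p[:2]-tc)).round(4))
q=ray(d,(474,242.9),.068)
E
```

```text
can t 188 [0.6471 0.0268 0.071 ] in tray [ 0.0011 -0.0858]
can s 86 [0.6442 0.0277 0.071 ] in tray [-0.0017 -0.0846]Traceback (most recent call last):
  File "<stdin>", line 11, in <module>
  File "seg.py", line 8, in blob
    e=cv2.fitEllipse(cv2.convexHull(cnt)) if len(cnt)>5 else None
      ~~~~~~~~~~~~~~^^^^^^^^^^^^^^^^^^^^^
cv2.error: OpenCV(4.12.0) /io/opencv/modules/imgproc/src/shapedescr.cpp:361: error: (-201:Incorrect size of input array) There should be at least 5 points to fit the ellipse in function 'fitEllipseNoDirect'
```

View pics/t11c.png

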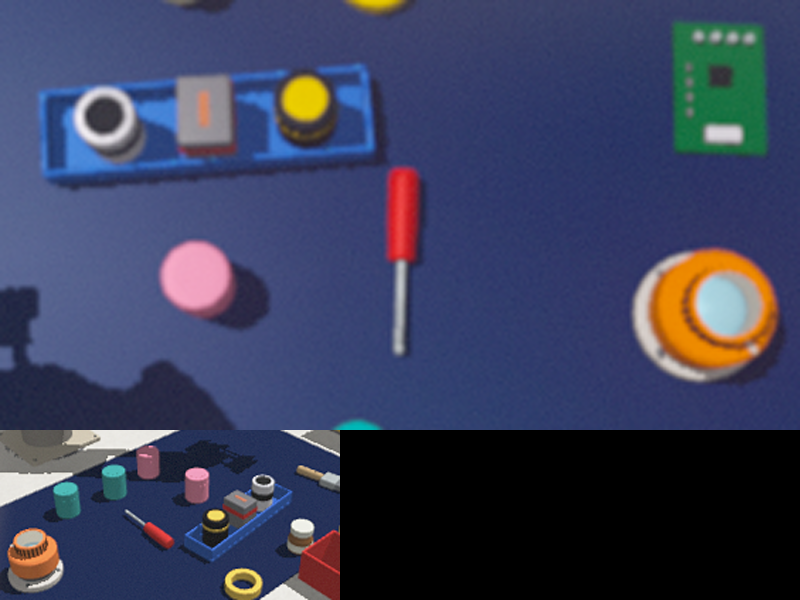

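The final view shows the eyepiece, battery and lens can upright in a row in the tray, at crop (105,115), (205,110) and (305,100). The ring is seated on the cell at (715,310) with its mark still at (755,348), and the bystanders are where they were. Handing in.

```bash
python3 -c "
from station import order; print(order.job_done())"
```

```text
the job is handed in; nothing more can be done
None
```

I handed the job in at about 45 s of the 210 s. The lens is seated in the cell and the ring is screwed down to its hard stop on it. The lens can, battery and eyepiece stand upright in the tray; I saw no filter tin or lamp driver on the mat. I judged the ring tight from its stop, mark and height, because the 8 N contact force can't be read directly, and the hand-in gave no verdict.

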